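Cull the blanks and set up the engraver's bench

TASK

First shut the air valve, which was left open; then get this engraving bench ready for the next batch: put every faulty brass blank (too short, chipped or bent) in the scrap tin and every sound full-length one in the shallow wooden tray, and take the pattern panel from its rack and lean it right way up on the panel rest, lower edge between the lip and the back block, face tilted back against the block at about 20 degrees from upright. Only when all that is done, open the air valve to 45 degrees, halfway between shut and fully open, leaving the other things on the bench where they are.

Things in the scene. Friction and masses are not known exactly. Their poses are not given: they have to be found in the camera images.
- full_a: square-ended brass bar blank, lying on its side, sound: 66 x 18 x 14 mm (x, y, z); origin at the centre of its underside, x along its length. May be absent.
- full_b: square-ended brass bar blank, lying on its side, sound: 66 x 18 x 14 mm (x, y, z); origin at the centre of its underside, x along its length. May be absent.
- full_c: square-ended brass bar blank, lying on its side, sound: 66 x 18 x 14 mm (x, y, z); origin at the centre of its underside, x along its length. May be absent.
- full_d: square-ended brass bar blank, lying on its side, sound: 66 x 18 x 14 mm (x, y, z); origin at the centre of its underside, x along its length. May be absent.
- short_a: brass bar blank sawn too SHORT (faulty): 42 x 18 x 14 mm where a sound one is 66 mm long; origin at the centre of its underside, x along its length. May be absent.
- short_b: brass bar blank sawn too SHORT (faulty): 42 x 18 x 14 mm where a sound one is 66 mm long; origin at the centre of its underside, x along its length. May be absent.
- chipped: brass bar blank with a CHIPPED end (faulty): overall 66 x 18 x 14 mm, but at its +x end, from x = 9 to x = 33 mm, only a tongue 7 mm wide is left (y = -9 to -2 mm); the sound part spans x = -33 to 9 mm at full width. Origin at the centre of the underside of the full outline, x along its length. May be absent.
- bent: BENT brass bar blank (faulty): two straight arms 18 mm wide and 14 mm high, each reaching about 36 mm from the elbow; one arm points along -x, the other is turned 40 degrees from straight, towards +y (along direction 0.7 rad from +x). Origin under the elbow. May be absent.
- scrap_tin: square open aluminium scrap tin, fixed, 130 x 130 mm, 45 mm high, walls and floor 4 to 5 mm; origin under its centre. Faulty blanks go in here.
- blank_tray: shallow open dark wood tray, fixed, 150 x 150 mm, 22 mm high, walls 6 mm, floor about 6 mm; origin under its centre. Sound blanks go in here.
- panel: dark wood pattern panel with a paper design on both faces (both alike), 10 mm thick (x), 64 mm wide (y), 140 mm tall (z), 0.15 kg or so; origin at the centre of its lower edge face, z points up the panel. It starts upright in the rack.
- rack: small wooden storage rack, fixed, 60 x 90 mm, 28 mm high; two walls along y leave a slot 16 mm wide (in x) and 20 mm deep, slot floor 8 mm above the bench, in which the panel stands. Origin under its centre.
- rest: light wood panel rest, fixed. Base board 120 x 110 mm, its top 10 mm above the bench; front lip along y, 12 mm high, inner face at x = -34 mm; upright back block 70 mm wide (y), front face at x = 0, 22 mm thick, top edge 70 mm above the bench. Origin on the bench. The panel leans with its top towards +x; with its lower edge against the lip it leans about 22 degrees.
- manifold: aluminium air manifold block, fixed, 55 x 120 mm, 45 mm high, with brass pipe stubs at its two ends (pipe along y); it carries the air valve on top. Origin under its centre.
- air_valve (a joint): angle of the air valve's lever in rad: 0 = shut (lever square to the pipe, pointing along the manifold's -x), 1.57 = fully open (lever along the pipe, towards the manifold's +y); it grows as the lever turns clockwise seen from above. Stays where it is left; takes about 0.12 N m.
- valve_hub (a point): point on the valve's vertical axis, at the top of the lever, 79 mm above the bench. The lever is a dark steel bar 12 mm wide and 22 mm high (57 to 79 mm above the bench), from 12 mm behind the axis to 60 mm in front of it. The point's -x axis points along the lever to its long end.
- valve_tip (a point): top of the lever near its long end, 58 mm from the axis
- loupe: bystander: black eyeglass loupe, 34 mm across, 26 mm high; origin under its centre
- ink_jar: bystander: small amber jar with a black cap, 36 mm across, 45 mm high; origin under its centre
- graver: bystander: hand graver with a wooden handle, 130 mm long, lying on the bench
- wax_puck: bystander: dark brown wax puck, 40 mm across, 16 mm high; origin under its centre
There are look-alikes about, which are no part of the job. What is shaped like the full_b but grey or red is not meant. Leave any turquoise look-alike of the bent alone.

How it is judged:
By the outcome, as a careful person would: the job done as asked, in the order asked, and still so for the second after the job is handed in, with the robot touching nothing.
Of full_a, full_b, full_c, full_d only 3 to 4 are there at a start; the rules pass over those that are not, and their reading is None.
Of short_a, short_b, chipped, bent only 3 to 4 are there at a start; the rules pass over those that are not, and their reading is None.
At some moment in a run one of full_a, full_b, full_c, full_d, short_a, short_b, chipped, bent may be knocked a few centimetres aside while the robot is not near it.
Once in a run the grip may slacken for a moment while it holds something.
It also fails if it takes over 208 s, if anything falls off the work surface, if the arm or the gripper's body presses on something with over 40 N, if the wrist force passes 120 N, or if a joint passes its speed limit or range.

ROBOT

A 7-joint arm with a two-finger parallel gripper is mounted at the origin on the work surface. World frame = base frame: x ahead of the robot, y to its left, z up, the work surface at z = 0. Lengths are in m, angles in degrees, forces in N, time in s.
With the tool pointing down it reaches from about 0.35 to 0.775 m from the base axis. Payload 3.1 kg.
Tool frame: the origin (TCP) lies between the finger pads; the fingertips stand 17 mm ahead of it and the grasp point (between the pads) lies 2 mm behind it; z points along the fingers, y is the line along which they close (so a half turn about z gives the same grasp; the last joint's range is limited). The gripper opens to 85 mm and grips with 20 to 120 N. Pads are 22 mm wide; open, the fingers measure 114 mm over their backs; the gripper's body (76 mm by 85 mm) begins 54 mm behind the grasp point. The pads swing forward as they close: fully open they stand 13 mm farther back than shut.
Start: joints at [63.501, 17.813, 0.802, 86.603, -0.252, 75.585, -1.558], TCP at [0.225, -0.502, 0.248] pointing down, gripper open.
Joint ranges: [-154.91, 154.91], [-16.99, 109.72], [-72.82, 74.43], [7.12, 147.25], [-82.49, 262.49], [11.32, 116.49], [-174.64, 174.64]. Speed limits (degrees/s): [159.86, 159.86, 180, 180, 180, 180, 180].

INTERFACE

Orientations are given as [roll, pitch, yaw] about the fixed x, y, z axes, in that order (R = Rz(yaw) Ry(pitch) Rx(roll)).
In Python, from workcell import bot, cams gives the robot as it stands. The module is installed in compiled form; this text tells all that it offers.
- The arm moves only by the shell command python3 -m pendant 'ROWS'. ROWS is JSON, a list of rows, each an object of numbers: "tx", "ty", "tz": the shift along the tool's x, y, z scaled (see below); "wx", "wy", "wz": the turn, a rotation vector about the tool's x, y, z scaled (see below); "claw": the opening, from -1 (shut) to 1 (fully open). In form: [{"tx": .., "ty": .., "tz": .., "wx": .., "wy": .., "wz": .., "claw": ..}, ...]. A call has 1 to 5 rows; each row shifts and turns the commanded pose from where the row before left it, along the tool's axes as they then stand; what a row does not reach is not made up. The controller multiplies each number of a shift by 250 mm and each number of a turn by 60 degrees. A row lasts 1/8 s, in which the tool goes at most 62.5 mm and 10.7 degrees, less where a joint would pass 70% of its speed; a pose out of reach is approached as far as the arm can. A call with a number of a shift or a turn outside -1 to 1 is refused whole. A call with a gripper value outside its range is refused whole. The fingers move at their own pace and stop on an object; the grip force is fixed at half the most. Time passes only in rows, so rows that do not move let the fingers close. It gives the time, the measured TCP pose, the force, the opening and the grip force at its end, in the units of the state.
- bot.get_state(): the state, without advancing time (a new reading comes with each control period).
- cams.grab_frame(name): name is "scene" or "top" or "wrist"; returns a dict with "frame" (420x560x3 uint8, red, green, blue), "fovy" (degrees; the focal length in pixels is half the picture's height over the tangent of half this angle, whatever the lens; pixels are square), "cx", "cy" (the principal point, pixels), "R" (3x3) and "t" (3): a world point X has camera coordinates R X + t; the wrist camera has in their place "hand_eye" (4x4, takes a point from camera to tool coordinates, whose origin is the TCP and whose axes are the flange's). Camera axes: x right, y down, z forward; pixel columns grow to the right and rows downward; lengths in m; the calibration is good to about 2 mm. A picture is of the moment at which its call begins: read the wrist's pose just before it. There is no depth.
- bot.hand_in(): hands the job in; it is judged then, once.
The state is a dict: "time": time; "joints": joint angles; "joint_velocities": joint speeds; "joint_torque": joint torques, N m; "tcp_pos": TCP position; "ee_rot": TCP orientation; "ft_force": force on the tool from outside, world axes, zero at the start; "torque": the same for the moment, N m; "grip_width": finger opening in m; "grasp_force": force on a finger pad.
Only numpy, scipy, OpenCV 4.12 (cv2) and the standard library are available. Lean on these libraries where they do the work, as an engineer would, in place of code of your own. Each camera call takes 0.05 s, during which the arm holds its last target. There are 200 camera calls.

## Working session

There is one attempt and no reset: what is moved stays moved. The work goes in short steps, Python scripts to look and compute and a shell command to move; the robot and the scene stay as the last step left them, time stands still between calls to the robot, and variables do not carry over. Pictures are saved under pics/ and viewed, at most 19 in all, crops included, and the job is handed in when it is done.

```bash
mkdir -p pics; cat > h.py <<'E'
import numpy as np,cv2
from workcell import bot,cams
from scipy.spatial.transform import Rotation as Ro
def grab(n,save=None):
    s=bot.get_state(); d=cams.grab_frame(n)
    if n=="wrist":
        T=np.eye(4);T[:3,:3]=Ro.from_euler('xyz',s['ee_rot'],degrees=True).as_matrix();T[:3,3]=s['tcp_pos']
        C=T@np.array(d['hand_eye']); d['R']=C[:3,:3].T; d['t']=-C[:3,:3].T@C[:3,3]
    d['R']=np.array(d['R']);d['t']=np.array(d['t'])
    if save: cv2.imwrite('pics/'+save,d['frame'][:,:,::-1])
    return d
def f(d): return 210/np.tan(np.radians(d['fovy']/2))
def ray(d,u,v,z):
    F=f(d);r=d['R'].T@np.array([(u-d['cx'])/F,(v-d['cy'])/F,1]);o=-d['R'].T@d['t']
    return o+r*(z-o[2])/r[2]
def proj(d,X):
    c=d['R']@np.array(X)+d['t'];F=f(d);return d['cx']+F*c[0]/c[2],d['cy']+F*c[1]/c[2]
E
python3 - <<'E'
from h import *
print(bot.get_state())
for n in("scene","top"):
    d=grab(n,n+'0.png');print(n,d['fovy'],-d['R'].T@d['t'],d['R'].round(3).tolist())
    np.save(n+'.npy',d,allow_pickle=True)
E
```

```text
{'time': 0.0, 'joints': array([63.50110568, 17.86228387,  0.80138807, 86.69206185, -0.25396271,
       75.58471756, -1.55762843]), 'joint_velocities': array([ 0.0397144 , -0.01982832,  0.0135739 ,  0.07455312, -0.02924997,
        0.06042638, -0.04951519]), 'joint_torque': array([ 3.92421034e-04, -3.79915595e+01,  1.46307573e-01, -2.30591351e+01,
        1.23060597e-02,  1.35513389e-02, -1.20231044e-05]), 'tcp_pos': array([ 0.22440772, -0.50137698,  0.24720259]), 'ee_rot': array([-1.79862760e+02,  3.71960191e-03,  2.41146941e+01]), 'ft_force': array([-0.04740449,  0.49043534,  0.05240295]), 'torque': array([ 0.00726423,  0.00447566, -0.02894263]), 'grasp_force': 0.0, 'grip_width': 0.08529831382408677}
scene 48.407530683220614 [ 0.73337681 -0.39018122  0.88688451] [[0.807, 0.591, 0.01], [0.518, -0.7, -0.492], [-0.284, 0.402, -0.87]]
top 57.046173225585136 [3.43229958e-01 5.92795407e-04 1.08435765e+00] [[0.008, -1.0, 0.021], [-0.993, -0.01, -0.118], [0.118, -0.02, -0.993]]
```

View pics/top0.png

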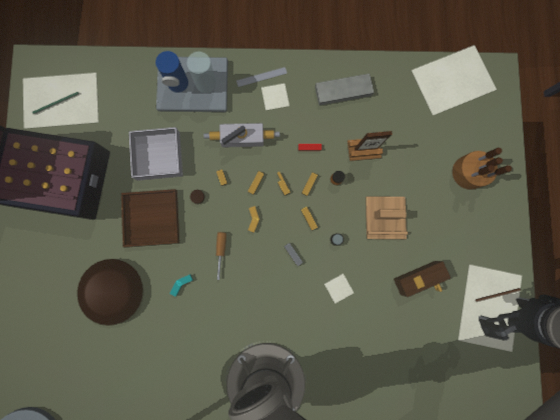

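View pics/scene0.png

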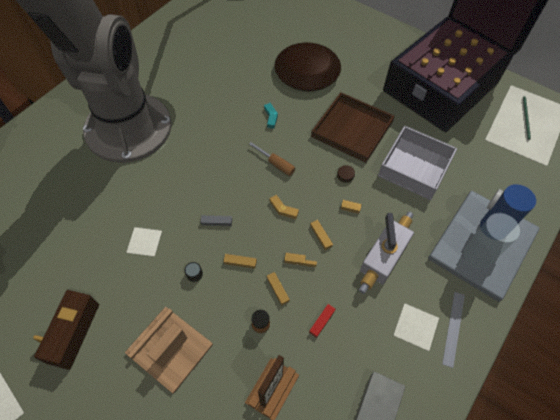

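```bash
python3 - <<'E'
from h import *
out=[]
for n in("top","scene"):
    d=np.load(n+'.npy',allow_pickle=True).item();im=d['frame'];hsv=cv2.cvtColor(im,cv2.COLOR_RGB2HSV)
    m=cv2.inRange(hsv,(14,120,90),(30,255,255))
    c,_=cv2.findContours(m,cv2.RETR_EXTERNAL,cv2.CHAIN_APPROX_NONE)
    for k in c:
        if cv2.contourArea(k)<25: continue
        P=np.array([ray(d,u,v,.014)[:2] for u,v in k[:,0]])*1000
        (x,y),(a,b),an=cv2.minAreaRect(P.astype(np.float32))
        if a<b: an+=90;a,b=b,a
        an=(an+90)%180-90
        M=cv2.moments(k);print(n,(round(M['m10']/M['m00']),round(M['m01']/M['m00'])),'xy',round(x),round(y),'size',round(a),round(b),'ang',round(an))
d=np.load('top.npy',allow_pickle=True).item();a=cv2.resize(d['frame'][110:240,120:260],None,fx=3.5,fy=3.5,interpolation=2)
a2=cv2.resize(d['frame'][110:240,260:420],None,fx=2,fy=2,interpolation=2)
e=np.load('scene.npy',allow_pickle=True).item();b=cv2.resize(e['frame'][200:300,350:430],None,fx=3,fy=3,interpolation=2)
W=np.zeros((600,800,3),np.uint8)
W[:455,:490]=a;W[:260,480:800]=a2;W[290:590,500:740]=b
cv2.imwrite('pics/c1.png',W[:,:,::-1])
E
```

```text
top (438, 287) xy 253 -471 size 20 14 ang 25
top (419, 282) xy 268 -420 size 35 24 ang 25
top (220, 243) xy 369 126 size 58 19 ang 1
top (309, 218) xy 441 -118 size 65 19 ang 28
top (253, 219) xy 438 37 size 70 27 ang -2
top (310, 184) xy 539 -120 size 65 16 ang -26
top (283, 185) xy 539 -41 size 65 19 ang 28
top (256, 182) xy 541 31 size 65 18 ang -27
top (221, 177) xy 554 128 size 41 18 ang 19
top (473, 168) xy 586 -600 size 102 99 ang 40
top (364, 153) xy 629 -281 size 95 35 ang -89
top (353, 142) xy 659 -248 size 35 15 ang -89
top (214, 135) xy 674 152 size 23 21 ang -89
top (268, 134) xy 682 -3 size 26 21 ang -89
scene (281, 393) xy 661 -275 size 92 29 ang -82
scene (258, 387) xy 628 -279 size 89 23 ang -84
scene (38, 338) xy 240 -464 size 17 7 ang 23
scene (67, 314) xy 248 -401 size 33 23 ang 23
scene (278, 288) xy 541 -120 size 65 18 ang -26
scene (370, 278) xy 677 7 size 32 22 ang -87
scene (240, 260) xy 444 -118 size 65 19 ang 27
scene (298, 259) xy 542 -42 size 65 19 ang 28
scene (321, 234) xy 543 31 size 66 19 ang -27
scene (405, 221) xy 672 165 size 23 21 ang -89
scene (351, 205) xy 557 128 size 41 19 ang 22
scene (283, 207) xy 441 36 size 72 29 ang -2
scene (282, 163) xy 367 130 size 62 18 ang -3
```

View pics/c1.png

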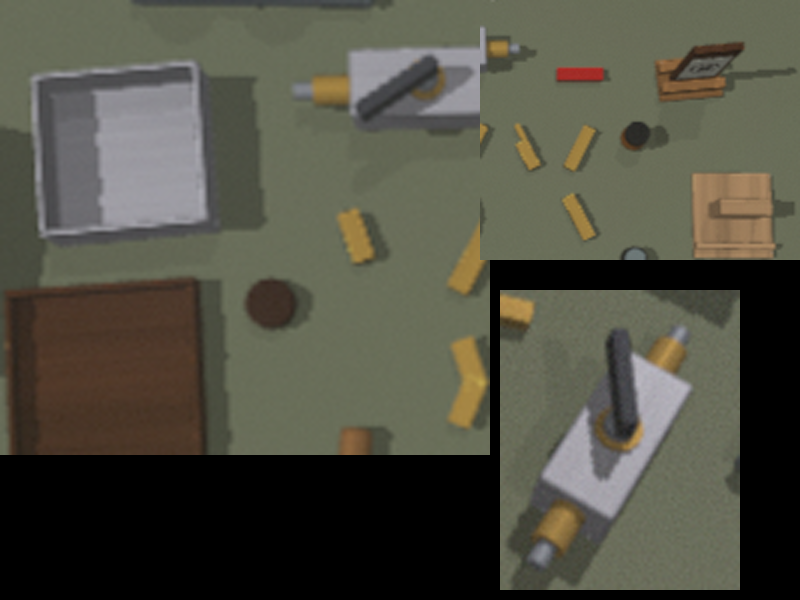

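```bash
cat >> h.py <<'E'
def plan(p,yaw,tilt=0):
    """rows from the measured pose to TCP p(m), tool down at yaw; turning rows then shift rows"""
    s=bot.get_state();R0=Ro.from_euler('xyz',s['ee_rot'],degrees=True)
    R1=Ro.from_euler('y',tilt,degrees=True)*Ro.from_euler('xyz',[180,0,yaw],degrees=True)
    w=np.degrees((R0.inv()*R1).as_rotvec());sh=R1.inv().apply(np.array(p)-s['tcp_pos'])*1000
    print('turn/60',(w/60).round(3),'rows>=',int(np.ceil(np.abs(w).max()/10.4)),'| shift/250',(sh/250).round(3),'rows>=',int(np.ceil(np.linalg.norm(sh)/60)),'t',s['time'].__round__(2) if hasattr(s['time'],'__round__') else s['time'])
E
python3 - <<'E'
from h import *
for n,box in(("top",(215,115,255,150)),("scene",(375,205,405,255))):
    d=np.load(n+'.npy',allow_pickle=True).item();x0,y0,x1,y1=box
    g=d['frame'].max(2)[y0:y1,x0:x1];m=(g<75).astype(np.uint8)
    k=max(cv2.findContours(m,cv2.RETR_EXTERNAL,cv2.CHAIN_APPROX_NONE)[0],key=cv2.contourArea)
    P=np.array([ray(d,u+x0,v+y0,.079)[:2] for u,v in k[:,0]])*1000
    r=cv2.minAreaRect(P.astype(np.float32));print(n,len(k),cv2.boxPoints(r).round().tolist(),r[1])
d=np.load('top.npy',allow_pickle=True).item()
T=lambda L,z:[(ray(d,u,v,z)[:2]*1000).round().tolist() for u,v in L]
print('tin',T([(129.4,132),(176.3,128.6),(180.6,176.3),(132,178.6)],.045))
print('board',T([(366.5,197),(405.5,196.5),(407.5,239),(366.5,239)],.01))
print('panel top',T([(367,131),(391,132)],.148),'rack',T([(350,158),(382,158)],.02))
im=d['frame'];s=(im[180:260,105:190].astype(int).sum(2)<190).astype(np.uint8)
k=max(cv2.findContours(s,cv2.RETR_EXTERNAL,cv2.CHAIN_APPROX_NONE)[0],key=cv2.contourArea)
P=np.array([ray(d,u+105,v+180,.022)[:2] for u,v in k[:,0]])*1000
r=cv2.minAreaRect(P.astype(np.float32));print('tray',r)
plan([.62,.10,.25],90+10)
E
```

```text
top 60 [[629.0, 116.0], [670.0, 58.0], [682.0, 67.0], [641.0, 125.0]] (15.136176109313965, 70.91061401367188)
scene 102 [[636.0, 114.0], [672.0, 45.0], [691.0, 55.0], [654.0, 124.0]] (21.022628784179688, 77.76829528808594)
tin [[671.0, 380.0], [683.0, 252.0], [549.0, 235.0], [541.0, 366.0]]
board [[503.0, -282.0], [505.0, -393.0], [385.0, -394.0], [384.0, -279.0]]
panel top [[650.0, -250.0], [648.0, -311.0]] rack [[612.0, -234.0], [613.0, -326.0]]
tray ((437.5428466796875, 319.2685852050781), (150.31735229492188, 155.5734100341797), 4.368691444396973)
turn/60 [-2.000e-03 -1.000e-03 -1.265e+00] rows>= 8 | shift/250 [ 2.094  1.976 -0.011] rows>= 12 t 0.1
```

```bash
python3 -c "
from h import *
plan([.60,.09,.25],125)"
```

```text
turn/60 [-0.002 -0.002 -1.681] rows>= 10 | shift/250 [ 1.076  2.588 -0.011] rows>= 12 t 0.1
```

```bash
P="python3 -m pendant"
$P '[{"wz":-0.168},{"wz":-0.168},{"wz":-0.168},{"wz":-0.168},{"wz":-0.168}]'
$P '[{"wz":-0.168},{"wz":-0.168},{"wz":-0.168},{"wz":-0.168},{"wz":-0.168}]' >/dev/null
$P '[{"tx":0.09,"ty":0.216},{"tx":0.09,"ty":0.216},{"tx":0.09,"ty":0.216},{"tx":0.09,"ty":0.216},{"tx":0.09,"ty":0.216}]' >/dev/null
$P '[{"tx":0.09,"ty":0.216},{"tx":0.09,"ty":0.216},{"tx":0.09,"ty":0.216},{"tx":0.09,"ty":0.216},{"tx":0.09,"ty":0.216}]' >/dev/null
$P '[{"tx":0.09,"ty":0.216},{"tx":0.09,"ty":0.216},{"claw":-0.3},{},{}]'
python3 - <<'E'
from h import *
d=grab('wrist','w1.png');np.save('w1.npy',d,allow_pickle=True)
plan([.60,.09,.25],125)
E
```

```text
turn/60 [-1.000e-03 -1.000e-03 -1.681e+00] rows>= 10 | shift/250 [ 1.077  2.588 -0.01 ] rows>= 12 t 0.15invalid input at $[0]: expected keys tx, ty, tz, wx, wy, wz, claw
invalid input at $[0]: expected keys tx, ty, tz, wx, wy, wz, claw
invalid input at $[0]: expected keys tx, ty, tz, wx, wy, wz, claw
invalid input at $[0]: expected keys tx, ty, tz, wx, wy, wz, claw
invalid input at $[0]: expected keys tx, ty, tz, wx, wy, wz, claw
```

View pics/w1.png

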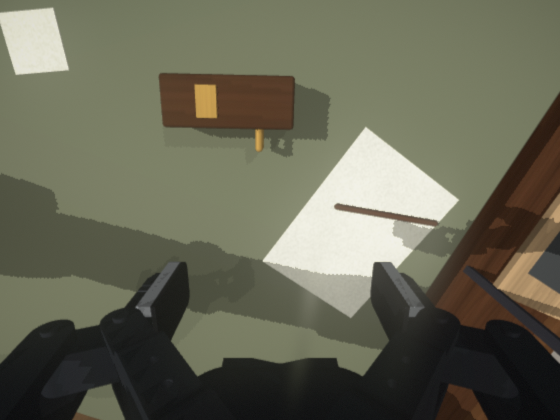

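```bash
cat >> h.py <<'E'
def arc(p,yaw,n=None,tilt=0):
    """one row, repeated n times, that brings the TCP to p at yaw"""
    s=bot.get_state();R0=Ro.from_euler('xyz',s['ee_rot'],degrees=True)
    R1=Ro.from_euler('y',tilt,degrees=True)*Ro.from_euler('xyz',[180,0,yaw],degrees=True)
    w=(R0.inv()*R1).as_rotvec();D=np.array(p)-s['tcp_pos']
    n0=int(max(np.ceil(np.degrees(np.linalg.norm(w))/10.5),np.ceil(np.linalg.norm(D)/.0605),1))
    while 1:
        m=n or n0
        A=[(R0*Ro.from_rotvec(w*k/m)).as_matrix() for k in range(m)]
        t=np.linalg.solve(sum(A),D)
        if n or np.linalg.norm(t)<.0615: break
        n0+=1
    q=np.cumsum([a@t for a in A],0)+s['tcp_pos'];r=np.hypot(q[:,0],q[:,1])
    print(m,'x t',(t*4).round(3),'w',(np.degrees(w)/60/m).round(3),'| mid',q[m//2].round(2),'r %.2f-%.2f'%(r.min(),r.max()),'now',s['tcp_pos'].round(4),s['ee_rot'].round(1),'gw %.4f gf %.0f F %.1f t %.1f'%(s['grip_width'],s['grasp_force'],np.linalg.norm(s['ft_force']),s['time']))
E
python3 -c "
from h import *
arc([.60,.09,.25],125)"
```

```text
14 x t [ 0.222  0.053 -0.001] w [-0.   -0.   -0.12] | mid [ 0.58 -0.24  0.25] r 0.57-0.63 now [ 0.2245 -0.5016  0.2475] [-179.9    0.    24.1] gw 0.0854 gf 0 F 1.1 t 0.1
```

```bash
python3 -m pendant '[{"tx":0.222,"ty":0.053,"tz":0,"wx":0,"wy":0,"wz":-0.12,"claw":-0.2},{"tx":0.222,"ty":0.053,"tz":0,"wx":0,"wy":0,"wz":-0.12,"claw":-0.2},{"tx":0.222,"ty":0.053,"tz":0,"wx":0,"wy":0,"wz":-0.12,"claw":-0.2},{"tx":0.222,"ty":0.053,"tz":0,"wx":0,"wy":0,"wz":-0.12,"claw":-0.2},{"tx":0.222,"ty":0.053,"tz":0,"wx":0,"wy":0,"wz":-0.12,"claw":-0.2}]'
python3 -m pendant '[{"tx":0.222,"ty":0.053,"tz":0,"wx":0,"wy":0,"wz":-0.12,"claw":-0.2},{"tx":0.222,"ty":0.053,"tz":0,"wx":0,"wy":0,"wz":-0.12,"claw":-0.2},{"tx":0.222,"ty":0.053,"tz":0,"wx":0,"wy":0,"wz":-0.12,"claw":-0.2},{"tx":0.222,"ty":0.053,"tz":0,"wx":0,"wy":0,"wz":-0.12,"claw":-0.2},{"tx":0.222,"ty":0.053,"tz":0,"wx":0,"wy":0,"wz":-0.12,"claw":-0.2}]' >/dev/null
python3 -m pendant '[{"tx":0.222,"ty":0.053,"tz":0,"wx":0,"wy":0,"wz":-0.12,"claw":-0.2},{"tx":0.222,"ty":0.053,"tz":0,"wx":0,"wy":0,"wz":-0.12,"claw":-0.2},{"tx":0.222,"ty":0.053,"tz":0,"wx":0,"wy":0,"wz":-0.12,"claw":-0.2},{"tx":0.222,"ty":0.053,"tz":0,"wx":0,"wy":0,"wz":-0.12,"claw":-0.2},{"tx":0,"ty":0,"tz":0,"wx":0,"wy":0,"wz":0,"claw":-0.2}]'
python3 - <<'E'
from h import *
d=grab('wrist','w2.png');np.save('w2.npy',d,allow_pickle=True)
arc([.60,.09,.25],125)
for X in([.669,.072,.079],[.635,.121,.079]):print(proj(d,X))
E
```

```text
time: 0.78
tcp_pos: [0.4803, -0.3821, 0.2476]
ee_rot: [-180.0, 0.0, 60.3]
ft_force: [0.5, -1.7, 0.0]
grip_width: 0.0338
grasp_force: 0.0
time: 2.02
tcp_pos: [0.5985, 0.0969, 0.2485]
ee_rot: [179.9, -0.3, 125.7]
ft_force: [-0.5, -0.7, 0.3]
grip_width: 0.0345
grasp_force: 0.0
1 x t [-0.007 -0.004 -0.007] w [ 0.    -0.001  0.005] | mid [0.6  0.09 0.25] r 0.61-0.61 now [0.5999 0.0921 0.2482] [ 1.800e+02 -1.000e-01  1.253e+02] gw 0.0341 gf 0 F 1.3 t 2.1
(np.float64(319.8717362506649), np.float64(251.16293062836849))
(np.float64(323.1460168867185), np.float64(195.06153891452882))
```

View pics/w2.png

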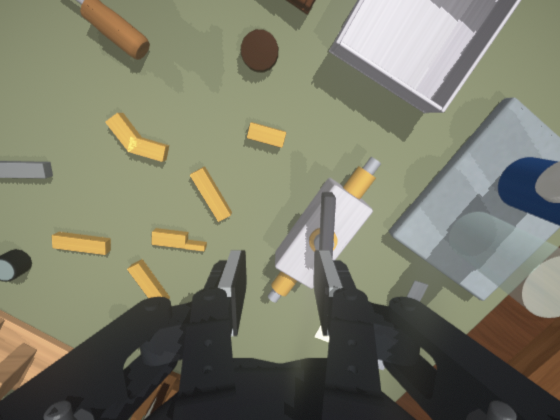

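```bash
python3 - <<'E'
from h import *
d=np.load('w2.npy',allow_pickle=True).item()
print(f(d))
for n,L,z in(('tip',[(322,194),(334,194)],.079),('mid',[(321,235),(335,235)],.079),('man',[(332,180),(371,211),(276,249)],.045),('stub',[(378,164),(268,298)],.03)):
    print(n,[(ray(d,u,v,z)[:2]*1000).round(1).tolist() for u,v in L])
g=d['frame'].max(2)[190:250,310:345].astype(int)
for r in range(0,60,6):
    m=np.where(g[r]<80)[0]; 
    if len(m): print(190+r,310+m.min(),310+m.max(),(ray(d,310+m.mean(),190+r,.079)[:2]*1000).round(1))
E
```

```text
312.23033355694184
tip [[633.4, 121.2], [642.9, 128.0]]
mid [[659.0, 86.8], [670.5, 95.1]]
man [[641.6, 135.5], [698.3, 133.3], [639.5, 35.0]]
stub [[675.6, 178.3], [674.1, -31.1]]
196 322 323 [635.1 119.9]
```

```bash
python3 -c "
from h import *
arc([.6425,.109,.10],127)
arc([.6425,.109,.071],127)"
```

```text
3 x t [-0.015  0.059  0.198] w [ 0.   -0.   -0.01] | mid [0.63 0.1  0.15] r 0.62-0.65 now [0.5999 0.0921 0.2482] [ 1.800e+02 -1.000e-01  1.253e+02] gw 0.0341 gf 0 F 1.3 t 2.1
4 x t [-0.011  0.044  0.177] w [ 0.    -0.    -0.007] | mid [0.63 0.1  0.12] r 0.62-0.65 now [0.5999 0.0921 0.2482] [ 1.800e+02 -1.000e-01  1.253e+02] gw 0.0341 gf 0 F 1.3 t 2.1
```

```bash
python3 -m pendant '[{"tx":-0.022,"ty":0.088,"tz":0.177,"wx":0,"wy":0,"wz":-0.014,"claw":-0.2},{"tx":-0.022,"ty":0.088,"tz":0.177,"wx":0,"wy":0,"wz":-0.014,"claw":-0.2},{"tx":0,"ty":0,"tz":0.177,"wx":0,"wy":0,"wz":0,"claw":-0.2},{"tx":0,"ty":0,"tz":0.177,"wx":0,"wy":0,"wz":0,"claw":-0.2},{"tx":0,"ty":0,"tz":0,"wx":0,"wy":0,"wz":0,"claw":-0.2}]'
python3 -m pendant '[{"tx":0,"ty":0,"tz":0,"wx":0,"wy":0,"wz":0,"claw":-1},{"tx":0,"ty":0,"tz":0,"wx":0,"wy":0,"wz":0,"claw":-1},{"tx":0,"ty":0,"tz":0,"wx":0,"wy":0,"wz":0,"claw":-1},{"tx":0,"ty":0,"tz":0,"wx":0,"wy":0,"wz":0,"claw":-1}]'
python3 - <<'E'
from h import *
import math
s=bot.get_state();print(s['torque'],s['ft_force'])
# lever now: hub guess, arcs to yaw a
for a in (155,181):
  r=.0465;arc([.6695-r*math.cos(math.radians(180-a)),.073+r*math.sin(math.radians(180-a)),.071],a)
E
```

```text
time: 2.7
tcp_pos: [0.6409, 0.1016, 0.0667]
ee_rot: [-179.5, -0.1, 126.4]
ft_force: [-0.2, -0.1, -0.7]
grip_width: 0.0342
grasp_force: 0.0
time: 3.2
tcp_pos: [0.6481, 0.1077, 0.0736]
ee_rot: [179.3, 0.2, 126.7]
ft_force: [10.2, 4.6, -10.5]
grip_width: 0.0108
grasp_force: 57.8
[ 0.99690397 -1.78796445  0.60721589] [ 10.24189997   4.57087401 -10.49448117]
3 x t [ 0.006 -0.034  0.003] w [ 0.004  0.002 -0.157] | mid [0.63 0.1  0.07] r 0.63-0.65 now [0.6481 0.1077 0.0736] [179.3   0.2 126.7] gw 0.0108 gf 58 F 15.4 t 3.2
6 x t [ 0.002 -0.03   0.002] w [ 0.002  0.001 -0.151] | mid [0.63 0.09 0.07] r 0.63-0.65 now [0.6481 0.1077 0.0736] [179.3   0.2 126.7] gw 0.0108 gf 58 F 15.4 t 3.2
```

```bash
python3 - <<'E'
from h import *
import math
for a in (155,):
  r=.043;arc([.674-r*math.cos(math.radians(180-a)),.074+r*math.sin(math.radians(180-a)),.072],a)
E
python3 -m pendant '[{"tx":0.005,"ty":-0.030,"tz":0,"wx":0,"wy":0,"wz":-0.157,"claw":-1},{"tx":0.005,"ty":-0.030,"tz":0,"wx":0,"wy":0,"wz":-0.157,"claw":-1},{"tx":0.005,"ty":-0.030,"tz":0,"wx":0,"wy":0,"wz":-0.157,"claw":-1},{"tx":0,"ty":0,"tz":0,"wx":0,"wy":0,"wz":0,"claw":-1}]'
python3 - <<'E'
from h import *
import math
s=bot.get_state();print(s['torque'],s['ft_force'])
for a in (181,):
  r=.043;arc([.674-r*math.cos(math.radians(180-a)),.074+r*math.sin(math.radians(180-a)),.072],a)
E
```

```text
3 x t [-0.002 -0.027  0.002] w [ 0.004  0.002 -0.157] | mid [0.64 0.1  0.07] r 0.64-0.65 now [0.6481 0.1077 0.0736] [179.3   0.2 126.7] gw 0.0108 gf 58 F 15.4 t 3.2
time: 3.7
tcp_pos: [0.6351, 0.0914, 0.0737]
ee_rot: [179.2, 1.0, 154.9]
ft_force: [20.4, 3.4, -19.1]
grip_width: 0.0106
grasp_force: 60.7
[ 0.69631774 -3.72168295  0.65809214] [ 20.42684727   3.40505096 -19.14267012]
3 x t [-0.002 -0.025  0.002] w [ 0.003  0.007 -0.145] | mid [0.63 0.08 0.07] r 0.64-0.64 now [0.6351 0.0914 0.0737] [179.2   1.  154.9] gw 0.0106 gf 61 F 28.2 t 3.7
```

```bash
python3 -m pendant '[{"tx":-0.006,"ty":-0.027,"tz":0,"wx":0,"wy":0,"wz":-0.15,"claw":-1},{"tx":-0.006,"ty":-0.027,"tz":0,"wx":0,"wy":0,"wz":-0.15,"claw":-1},{"tx":-0.006,"ty":-0.027,"tz":0,"wx":0,"wy":0,"wz":-0.15,"claw":-1},{"tx":0,"ty":0,"tz":0,"wx":0,"wy":0,"wz":0,"claw":-1}]'
python3 - <<'E'
from h import *
import math
s=bot.get_state();print(s['torque'],s['ft_force'],s['tcp_pos'],s['ee_rot'])
E
```

```text
time: 4.2
tcp_pos: [0.6314, 0.0722, 0.0736]
ee_rot: [179.7, 1.0, -178.2]
ft_force: [14.9, 4.7, -14.9]
grip_width: 0.0108
grasp_force: 60.0
[ 0.88492793 -2.78313452  0.29631672] [ 14.94182597   4.71931319 -14.87501652] [0.63140297 0.07219034 0.07363594] [ 179.68255977    0.97955525 -178.18792808]
```

```bash
python3 -m pendant '[{"tx":-0.006,"ty":-0.02,"tz":0,"wx":0,"wy":0,"wz":-0.06,"claw":-1},{"tx":0,"ty":0,"tz":0,"wx":0,"wy":0,"wz":0,"claw":-1}]'
python3 -m pendant '[{"tx":0,"ty":0,"tz":0,"wx":0,"wy":0,"wz":0,"claw":-0.2},{"tx":0,"ty":0,"tz":0,"wx":0,"wy":0,"wz":0,"claw":-0.2},{"tx":0,"ty":0,"tz":-0.2,"wx":0,"wy":0,"wz":0,"claw":-0.2},{"tx":0,"ty":0,"tz":-0.2,"wx":0,"wy":0,"wz":0,"claw":0},{"tx":0,"ty":0,"tz":-0.2,"wx":0,"wy":0,"wz":0,"claw":0}]'
python3 - <<'E'
from h import *
d=grab('top','t2.png');np.save('t2.npy',d,allow_pickle=True);e=grab('scene');e0=grab('wrist')
np.save('w3.npy',e0,allow_pickle=True)
W=np.zeros((420,800,3),np.uint8);W[:,:480]=e0['frame'][:,80:]
W[:210,480:]=cv2.resize(d['frame'][100:170,200:307],(320,210));W[210:,480:]=cv2.resize(e['frame'][200:300,350:450],(320,210))
cv2.imwrite('pics/c2.png',W[:,:,::-1])
arc([.56,.128,.25],20)
E
```

```text
time: 4.45
tcp_pos: [0.6315, 0.0715, 0.0738]
ee_rot: [179.4, 0.9, -174.8]
ft_force: [13.5, 9.9, -13.6]
grip_width: 0.0109
grasp_force: 69.2
time: 5.08
tcp_pos: [0.6254, 0.0649, 0.2242]
ee_rot: [-179.9, 0.1, -174.6]
ft_force: [1.1, -0.1, 0.2]
grip_width: 0.0425
grasp_force: 0.0
16 x t [ 0.029 -0.016 -0.006] w [0.001 0.    0.172] | mid [0.56 0.07 0.24] r 0.56-0.62 now [0.6274 0.0662 0.2265] [-180.     0.5 -174.6] gw 0.0428 gf 0 F 0.9 t 5.2
```

View pics/c2.png

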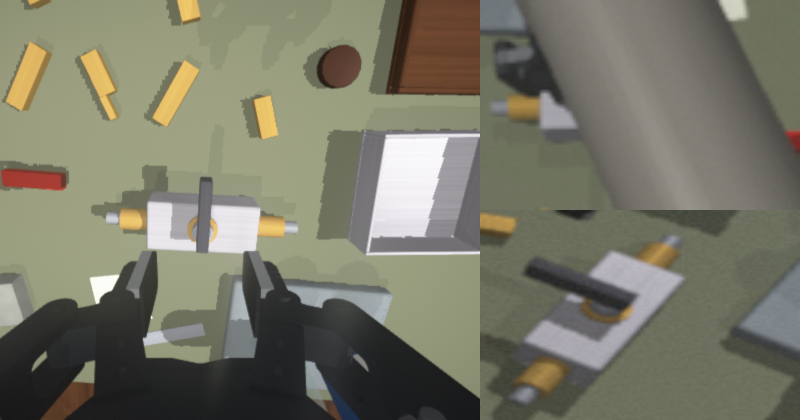

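```bash
cat >> h.py <<'E'
def chain(*wp):
    s=bot.get_state();p0=s['tcp_pos'];R0=Ro.from_euler('xyz',s['ee_rot'],degrees=True)
    print('now',p0.round(4),s['ee_rot'].round(1),'gw %.4f gf %.0f F %.1f t %.1f'%(s['grip_width'],s['grasp_force'],np.linalg.norm(s['ft_force']),s['time']))
    for g in wp:
        p,yaw=np.array(g[:3]),g[3];tilt=g[4] if len(g)>4 else 0
        R1=Ro.from_euler('y',tilt,degrees=True)*Ro.from_euler('xyz',[180,0,yaw],degrees=True)
        w=(R0.inv()*R1).as_rotvec();D=p-p0
        m=int(max(np.ceil(np.degrees(np.linalg.norm(w))/10.5),np.ceil(np.linalg.norm(D)/.0605),1))
        while 1:
            A=[(R0*Ro.from_rotvec(w*k/m)).as_matrix() for k in range(m)];t=np.linalg.solve(sum(A),D)
            if np.linalg.norm(t)<.0615: break
            m+=1
        q=np.cumsum([a@t for a in A],0)+p0;r=np.hypot(q[:,0],q[:,1])
        print(m,'x t',(t*4).round(3),'w',(np.degrees(w)/60/m).round(3),'mid',q[m//2].round(2),'r %.2f-%.2f'%(r.min(),r.max()))
        p0,R0=p,R1
E
python3 - <<'E'
from h import *
chain((.556,.128,.09,200),(.556,.128,.021,200),(.556,.128,.13,200),(.611,.283,.12,184),(.611,.283,.05,184),(.611,.283,.14,184),(.530,-.0465,.13,208),(.530,-.0465,.021,208))
d=np.load('w3.npy',allow_pickle=True).item()
hsv=cv2.cvtColor(d['frame'],cv2.COLOR_RGB2HSV);m=cv2.inRange(hsv,(14,120,90),(30,255,255))
for k in cv2.findContours(m,cv2.RETR_EXTERNAL,cv2.CHAIN_APPROX_NONE)[0]:
    if cv2.contourArea(k)<150: continue
    P=np.array([ray(d,u,v,.014)[:2] for u,v in k[:,0]])*1000
    r=cv2.minAreaRect(P.astype(np.float32));print(np.round(r[0]),np.round(r[1]),round(r[2]))
print([(ray(d,u+80,v,z)*1000).round(1)[:2].tolist() for u,v,z in((203,248,.079),(206,180,.079),(108,217,.03),(298,228,.03))])
E
```

```text
now [0.6274 0.0662 0.2265] [-180.     0.5 -174.6] gw 0.0428 gf 0 F 0.9 t 5.2
3 x t [0.08  0.098 0.181] w [-0.001  0.003 -0.081] mid [0.58 0.11 0.14] r 0.57-0.61
2 x t [-0.    -0.     0.138] w [0. 0. 0.] mid [0.56 0.13 0.02] r 0.57-0.57
2 x t [-0.     0.    -0.218] w [0. 0. 0.] mid [0.56 0.13 0.13] r 0.57-0.57
3 x t [-0.124  0.182  0.013] w [ 0.    -0.     0.089] mid [0.59 0.23 0.12] r 0.60-0.67
2 x t [-0.   -0.    0.14] w [0. 0. 0.] mid [0.61 0.28 0.05] r 0.67-0.67
2 x t [ 0.    0.   -0.18] w [0. 0. 0.] mid [0.61 0.28 0.14] r 0.67-0.67
6 x t [ 0.106 -0.202  0.007] w [ 0.     0.    -0.067] mid [0.54 0.07 0.13] r 0.53-0.63
2 x t [ 0.    -0.     0.218] w [0. 0. 0.] mid [ 0.53 -0.05  0.02] r 0.53-0.53
[677. 157.] [24. 29.] 1
[683.  -5.] [25. 29.] 1
[ 649. -234.] [38. 21.] 5
[557. 130.] [42. 19.] 21
[ 557. -184.] [34. 28.] 0
[543.  34.] [18. 65.] 63
[542. -38.] [66. 20.] 28
[ 542. -115.] [23. 66.] 64
[466.  42.] [20. 18.] 18
[[682.1, 76.2], [615.1, 72.3], [677.7, -28.8], [670.8, 182.0]]
```

```bash
python3 -m pendant '[{"tx":0.08,"ty":0.098,"tz":0.181,"wx":0,"wy":0,"wz":-0.081,"claw":0},{"tx":0.08,"ty":0.098,"tz":0.181,"wx":0,"wy":0,"wz":-0.081,"claw":0},{"tx":0.08,"ty":0.098,"tz":0.181,"wx":0,"wy":0,"wz":-0.081,"claw":0},{"tx":0,"ty":0,"tz":0.138,"wx":0,"wy":0,"wz":0,"claw":0},{"tx":0,"ty":0,"tz":0.138,"wx":0,"wy":0,"wz":0,"claw":0}]'
python3 -m pendant '[{"tx":0,"ty":0,"tz":0,"wx":0,"wy":0,"wz":0,"claw":0},{"tx":0,"ty":0,"tz":0,"wx":0,"wy":0,"wz":0,"claw":-1},{"tx":0,"ty":0,"tz":0,"wx":0,"wy":0,"wz":0,"claw":-1},{"tx":0,"ty":0,"tz":0,"wx":0,"wy":0,"wz":0,"claw":-1},{"tx":0,"ty":0,"tz":0,"wx":0,"wy":0,"wz":0,"claw":-1}]'
python3 -m pendant '[{"tx":0,"ty":0,"tz":-0.218,"wx":0,"wy":0,"wz":0,"claw":-1},{"tx":0,"ty":0,"tz":-0.218,"wx":0,"wy":0,"wz":0,"claw":-1},{"tx":0,"ty":0,"tz":0,"wx":0,"wy":0,"wz":0,"claw":-1}]'
```

```text
time: 5.85
tcp_pos: [0.5521, 0.1263, 0.0148]
ee_rot: [-179.9, -0.1, -159.9]
ft_force: [-1.2, -1.8, 92.9]
grip_width: 0.0428
grasp_force: 63.0
time: 6.48
tcp_pos: [0.5539, 0.1276, 0.0176]
ee_rot: [-180.0, 0.1, -160.0]
ft_force: [-0.8, 0.7, 6.8]
grip_width: 0.0162
grasp_force: 62.1
time: 6.85
tcp_pos: [0.5561, 0.1283, 0.1299]
ee_rot: [-179.9, 0.5, -160.0]
ft_force: [0.2, 0.9, -0.9]
grip_width: 0.0164
grasp_force: 60.3
```

```bash
python3 -m pendant '[{"tx":-0.124,"ty":0.182,"tz":0.013,"wx":0,"wy":0,"wz":0.089,"claw":-1},{"tx":-0.124,"ty":0.182,"tz":0.013,"wx":0,"wy":0,"wz":0.089,"claw":-1},{"tx":-0.124,"ty":0.182,"tz":0.013,"wx":0,"wy":0,"wz":0.089,"claw":-1},{"tx":0,"ty":0,"tz":0.14,"wx":0,"wy":0,"wz":0,"claw":-1},{"tx":0,"ty":0,"tz":0.14,"wx":0,"wy":0,"wz":0,"claw":-1}]'
python3 -m pendant '[{"tx":0,"ty":0,"tz":0,"wx":0,"wy":0,"wz":0,"claw":-1},{"tx":0,"ty":0,"tz":0,"wx":0,"wy":0,"wz":0,"claw":-0.4},{"tx":0,"ty":0,"tz":0,"wx":0,"wy":0,"wz":0,"claw":-0.4},{"tx":0,"ty":0,"tz":-0.18,"wx":0,"wy":0,"wz":0,"claw":-0.4},{"tx":0,"ty":0,"tz":-0.18,"wx":0,"wy":0,"wz":0,"claw":-0.1}]'
python3 - <<'E'
from h import *
d=grab('top');np.save('t.npy',d,allow_pickle=True)
hsv=cv2.cvtColor(d['frame'],cv2.COLOR_RGB2HSV);m=cv2.inRange(hsv,(14,120,90),(30,255,255))
for k in cv2.findContours(m,cv2.RETR_EXTERNAL,cv2.CHAIN_APPROX_NONE)[0]:
    if cv2.contourArea(k)<60: continue
    P=np.array([ray(d,u,v,.014)[:2] for u,v in k[:,0]])*1000
    r=cv2.minAreaRect(P.astype(np.float32));print(np.round(r[0]),np.round(r[1]),round(r[2]))
chain((.532,-.0455,.13,208),(.532,-.0455,.06,208),(.532,-.0455,.026,208),(.532,-.0455,.13,208))
E
```

```text
time: 7.48
tcp_pos: [0.6075, 0.2825, 0.0428]
ee_rot: [-179.9, -0.1, -175.9]
ft_force: [0.3, -0.8, -1.5]
grip_width: 0.0164
grasp_force: 60.3
time: 8.1
tcp_pos: [0.609, 0.2826, 0.1382]
ee_rot: [180.0, 0.1, -176.0]
ft_force: [1.0, 1.5, 0.2]
grip_width: 0.0382
grasp_force: 0.0
[ 268. -420.] [31. 21.] 25
[ 441. -118.] [65. 19.] 28
[ 538. -120.] [16. 65.] 64
[539. -41.] [65. 19.] 28
[541.  31.] [18. 65.] 63
[ 589. -599.] [107. 100.] 44
[ 639. -279.] [56. 97.] 1
now [0.6121 0.2854 0.1465] [ 179.6    0.7 -176. ] gw 0.0387 gf 0 F 4.6 t 8.2
6 x t [ 0.106 -0.203  0.009] w [ 0.001  0.002 -0.067] mid [0.54 0.07 0.14] r 0.53-0.63
2 x t [ 0.   -0.    0.14] w [0. 0. 0.] mid [ 0.53 -0.05  0.06] r 0.53-0.53
1 x t [ 0.    -0.     0.136] w [0. 0. 0.] mid [ 0.53 -0.05  0.03] r 0.53-0.53
2 x t [-0.     0.    -0.208] w [0. 0. 0.] mid [ 0.53 -0.05  0.13] r 0.53-0.53
```

```bash
python3 -m pendant '[{"tx":0.106,"ty":-0.203,"tz":0.009,"wx":0,"wy":0,"wz":-0.067,"claw":0},{"tx":0.106,"ty":-0.203,"tz":0.009,"wx":0,"wy":0,"wz":-0.067,"claw":0},{"tx":0.106,"ty":-0.203,"tz":0.009,"wx":0,"wy":0,"wz":-0.067,"claw":0},{"tx":0.106,"ty":-0.203,"tz":0.009,"wx":0,"wy":0,"wz":-0.067,"claw":0},{"tx":0.106,"ty":-0.203,"tz":0.009,"wx":0,"wy":0,"wz":-0.067,"claw":0}]'
python3 -m pendant '[{"tx":0.106,"ty":-0.203,"tz":0.009,"wx":0,"wy":0,"wz":-0.067,"claw":0},{"tx":0,"ty":0,"tz":0.14,"wx":0,"wy":0,"wz":0,"claw":0},{"tx":0,"ty":0,"tz":0.14,"wx":0,"wy":0,"wz":0,"claw":0},{"tx":0,"ty":0,"tz":0.07,"wx":0,"wy":0,"wz":0,"claw":0},{"tx":0,"ty":0,"tz":0.06,"wx":0,"wy":0,"wz":0,"claw":0}]'
python3 -m pendant '[{"tx":0,"ty":0,"tz":0,"wx":0,"wy":0,"wz":0,"claw":-1},{"tx":0,"ty":0,"tz":0,"wx":0,"wy":0,"wz":0,"claw":-1},{"tx":0,"ty":0,"tz":0,"wx":0,"wy":0,"wz":0,"claw":-1},{"tx":0,"ty":0,"tz":-0.208,"wx":0,"wy":0,"wz":0,"claw":-1},{"tx":0,"ty":0,"tz":-0.208,"wx":0,"wy":0,"wz":0,"claw":-1}]'
python3 - <<'E'
from h import *
bot.get_state();chain((.614,.335,.12,184),(.614,.335,.055,184),(.614,.335,.13,184),(.459,.039,.13,200),(.459,.039,.055,200),(.459,.039,.026,200))
E
```

```text
time: 8.78
tcp_pos: [0.5327, 0.0064, 0.1262]
ee_rot: [-179.9, 0.2, -155.7]
ft_force: [1.1, -0.8, -0.3]
grip_width: 0.0427
grasp_force: 0.0
time: 9.4
tcp_pos: [0.53, -0.0488, 0.0202]
ee_rot: [-179.9, 0.1, -151.8]
ft_force: [0.2, 0.3, -0.7]
grip_width: 0.043
grasp_force: 0.0
time: 10.02
tcp_pos: [0.5286, -0.0491, 0.1249]
ee_rot: [180.0, -0.0, -151.9]
ft_force: [2.3, -0.3, -1.4]
grip_width: 0.0165
grasp_force: 60.1
now [ 0.5286 -0.0491  0.1249] [ 180.    -0.  -151.9] gw 0.0165 gf 60 F 2.7 t 10.0
7 x t [-0.114  0.195  0.003] w [ 0.    -0.     0.057] mid [0.56 0.18 0.12] r 0.53-0.70
2 x t [-0.   -0.    0.13] w [0. 0. 0.] mid [0.61 0.34 0.05] r 0.70-0.70
2 x t [ 0.    0.   -0.15] w [0. 0. 0.] mid [0.61 0.34 0.13] r 0.70-0.70
6 x t [ 0.139 -0.175 -0.   ] w [ 0.     0.    -0.044] mid [0.5  0.14 0.13] r 0.46-0.65
2 x t [ 0.   -0.    0.15] w [0. 0. 0.] mid [0.46 0.04 0.05] r 0.46-0.46
1 x t [-0.    -0.     0.116] w [0. 0. 0.] mid [0.46 0.04 0.03] r 0.46-0.46
```

```bash
python3 -m pendant '[{"tx":-0.107,"ty":0.195,"tz":0.003,"wx":0,"wy":0,"wz":0.057,"claw":-1},{"tx":-0.107,"ty":0.195,"tz":0.003,"wx":0,"wy":0,"wz":0.057,"claw":-1},{"tx":-0.107,"ty":0.195,"tz":0.003,"wx":0,"wy":0,"wz":0.057,"claw":-1},{"tx":-0.107,"ty":0.195,"tz":0.003,"wx":0,"wy":0,"wz":0.057,"claw":-1},{"tx":-0.107,"ty":0.195,"tz":0.003,"wx":0,"wy":0,"wz":0.057,"claw":-1}]'
python3 -m pendant '[{"tx":-0.107,"ty":0.195,"tz":0.003,"wx":0,"wy":0,"wz":0.057,"claw":-1},{"tx":-0.107,"ty":0.195,"tz":0.003,"wx":0,"wy":0,"wz":0.057,"claw":-1},{"tx":0,"ty":0,"tz":0,"wx":0,"wy":0,"wz":0,"claw":-1},{"tx":0,"ty":0,"tz":0.13,"wx":0,"wy":0,"wz":0,"claw":-1},{"tx":0,"ty":0,"tz":0.12,"wx":0,"wy":0,"wz":0,"claw":-1}]'
python3 -m pendant '[{"tx":0,"ty":0,"tz":0,"wx":0,"wy":0,"wz":0,"claw":-1},{"tx":0,"ty":0,"tz":0,"wx":0,"wy":0,"wz":0,"claw":-0.4},{"tx":0,"ty":0,"tz":0,"wx":0,"wy":0,"wz":0,"claw":-0.4},{"tx":0,"ty":0,"tz":-0.15,"wx":0,"wy":0,"wz":0,"claw":-0.4},{"tx":0,"ty":0,"tz":-0.15,"wx":0,"wy":0,"wz":0,"claw":-0.1}]'
python3 - <<'E'
from h import *
d=grab('wrist','w4.png');np.save('t.npy',d,allow_pickle=True)
hsv=cv2.cvtColor(d['frame'],cv2.COLOR_RGB2HSV);m=cv2.inRange(hsv,(14,120,90),(30,255,255))
for k in cv2.findContours(m,cv2.RETR_EXTERNAL,cv2.CHAIN_APPROX_NONE)[0]:
    if cv2.contourArea(k)<60: continue
    P=np.array([ray(d,u,v,.014)[:2] for u,v in k[:,0]])*1000
    r=cv2.minAreaRect(P.astype(np.float32));print(np.round(r[0]),np.round(r[1]),round(r[2]))
chain((.459,.039,.13,200),(.459,.039,.055,200),(.459,.039,.026,200))
E
```

```text
time: 10.65
tcp_pos: [0.5653, 0.2273, 0.1205]
ee_rot: [-180.0, 0.1, -169.1]
ft_force: [0.5, -1.1, -0.6]
grip_width: 0.0161
grasp_force: 60.2
time: 11.28
tcp_pos: [0.6024, 0.3294, 0.0557]
ee_rot: [-180.0, 0.1, -175.8]
ft_force: [-0.8, -1.2, -1.5]
grip_width: 0.0159
grasp_force: 60.2
time: 11.9
tcp_pos: [0.6022, 0.3307, 0.1332]
ee_rot: [179.9, 0.1, -175.8]
ft_force: [1.0, 0.2, 1.1]
grip_width: 0.0383
grasp_force: 0.0
[681. 140.] [27. 48.] 2
[615. 284.] [40. 17.] 4
[621. 334.] [65. 16.] 5
now [0.6047 0.3332 0.1403] [ 179.6    0.6 -175.8] gw 0.0383 gf 0 F 4.9 t 11.9
6 x t [ 0.132 -0.175  0.005] w [ 0.001  0.002 -0.044] mid [0.5  0.14 0.13] r 0.46-0.64
2 x t [ 0.   -0.    0.15] w [0. 0. 0.] mid [0.46 0.04 0.05] r 0.46-0.46
1 x t [-0.    -0.     0.116] w [0. 0. 0.] mid [0.46 0.04 0.03] r 0.46-0.46
```

View pics/w4.png

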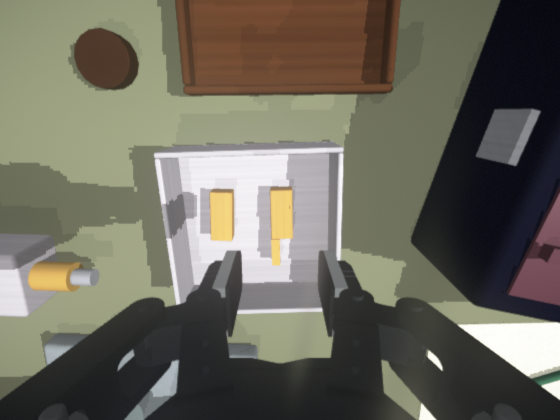

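```bash
python3 -m pendant '[{"tx":0.132,"ty":-0.175,"tz":-0.01,"wx":0,"wy":0,"wz":-0.044,"claw":0},{"tx":0.132,"ty":-0.175,"tz":-0.01,"wx":0,"wy":0,"wz":-0.044,"claw":0},{"tx":0.132,"ty":-0.175,"tz":-0.01,"wx":0,"wy":0,"wz":-0.044,"claw":0},{"tx":0.132,"ty":-0.175,"tz":-0.01,"wx":0,"wy":0,"wz":-0.044,"claw":0},{"tx":0.132,"ty":-0.175,"tz":-0.01,"wx":0,"wy":0,"wz":-0.044,"claw":0}]'
python3 -m pendant '[{"tx":0.132,"ty":-0.175,"tz":-0.01,"wx":0,"wy":0,"wz":-0.044,"claw":0},{"tx":0,"ty":0,"tz":0,"wx":0,"wy":0,"wz":0,"claw":0}]'
python3 - <<'E'
from h import *
chain((.459,.039,.06,200),(.459,.039,.026,200))
for n in('wrist','scene'):
    d=grab(n)
    hsv=cv2.cvtColor(d['frame'],cv2.COLOR_RGB2HSV);m=cv2.inRange(hsv,(14,120,90),(30,255,255))
    for k in cv2.findContours(m,cv2.RETR_EXTERNAL,cv2.CHAIN_APPROX_NONE)[0]:
        if cv2.contourArea(k)<100: continue
        P=np.array([ray(d,u,v,.014)[:2] for u,v in k[:,0]])*1000
        r=cv2.minAreaRect(P.astype(np.float32));print(n,np.round(r[0]),np.round(r[1]),round(r[2]))
        if n=='wrist' and abs(r[0][0]-440)<25 and abs(r[0][1]-40)<30: print('poly',cv2.approxPolyDP(P.astype(np.float32).reshape(-1,1,2),5,True).reshape(-1,2).round().tolist())
E
```

```text
time: 12.58
tcp_pos: [0.4754, 0.0869, 0.1449]
ee_rot: [-179.9, 0.2, -162.5]
ft_force: [0.9, -0.6, -0.2]
grip_width: 0.0428
grasp_force: 0.0
time: 12.82
tcp_pos: [0.4567, 0.0301, 0.1466]
ee_rot: [-179.7, -0.1, -160.6]
ft_force: [0.8, -0.1, -0.7]
grip_width: 0.0425
grasp_force: 0.0
now [0.4567 0.0301 0.1466] [-1.797e+02 -1.000e-01 -1.606e+02] gw 0.0425 gf 0 F 1.1 t 12.8
2 x t [-0.01   0.016  0.173] w [-0.002 -0.001 -0.005] mid [0.46 0.04 0.06] r 0.46-0.46
1 x t [ 0.    -0.     0.136] w [0. 0. 0.] mid [0.46 0.04 0.03] r 0.46-0.46
wrist [693. -11.] [11. 37.] 88
wrist [540.  33.] [21. 69.] 63
wrist [ 552. -182.] [35. 27.] 17
wrist [ 538. -115.] [19. 72.] 64
wrist [439.  38.] [30. 73.] 89
poly [[403.0, 37.0], [439.0, 23.0], [476.0, 37.0], [470.0, 52.0], [441.0, 42.0], [410.0, 53.0]]
wrist [369. 128.] [27. 66.] 87
wrist [ 442. -113.] [65. 23.] 28
scene [ 660. -274.] [30. 93.] 8
scene [ 625. -279.] [23. 89.] 10
scene [ 248. -401.] [34. 23.] 23
scene [ 541. -120.] [18. 66.] 64
scene [677.   6.] [22. 31.] 7
scene [ 444. -118.] [64. 19.] 28
scene [543.  31.] [19. 66.] 64
scene [441.  36.] [30. 72.] 88
scene [619. 334.] [63. 19.] 5
```

```bash
python3 -m pendant '[{"tx":-0.010,"ty":0.016,"tz":0.173,"wx":0,"wy":0,"wz":-0.005,"claw":0},{"tx":-0.01,"ty":0.016,"tz":0.173,"wx":0,"wy":0,"wz":-0.005,"claw":0},{"tx":0,"ty":0,"tz":0.07,"wx":0,"wy":0,"wz":0,"claw":0},{"tx":0,"ty":0,"tz":0.05,"wx":0,"wy":0,"wz":0,"claw":0},{"tx":0,"ty":0,"tz":0,"wx":0,"wy":0,"wz":0,"claw":-1}]'
python3 -m pendant '[{"tx":0,"ty":0,"tz":0,"wx":0,"wy":0,"wz":0,"claw":-1},{"tx":0,"ty":0,"tz":0,"wx":0,"wy":0,"wz":0,"claw":-1},{"tx":0,"ty":0,"tz":-0.218,"wx":0,"wy":0,"wz":0,"claw":-1},{"tx":0,"ty":0,"tz":-0.208,"wx":0,"wy":0,"wz":0,"claw":-1},{"tx":0,"ty":0,"tz":0,"wx":0,"wy":0,"wz":0,"claw":-1}]'
python3 - <<'E'
from h import *
chain((.631,.312,.13,204),(.631,.312,.057,204),(.631,.312,.14,204),(.542,.032,.13,153),(.542,.032,.06,153),(.542,.032,.026,153))
E
```

```text
time: 13.55
tcp_pos: [0.4594, 0.0461, 0.0297]
ee_rot: [-180.0, 0.0, -159.3]
ft_force: [-0.3, -0.5, -0.3]
grip_width: 0.0256
grasp_force: 0.2
time: 14.18
tcp_pos: [0.4628, 0.0466, 0.1408]
ee_rot: [-179.8, 0.6, -159.4]
ft_force: [-0.7, 0.1, -0.2]
grip_width: -0.0004
grasp_force: 0.0
now [0.4628 0.0466 0.1408] [-179.8    0.6 -159.4] gw -0.0004 gf 0 F 0.7 t 14.2
6 x t [-0.17   0.122  0.008] w [-0.001  0.002 -0.009] mid [0.58 0.22 0.13] r 0.50-0.70
2 x t [-0.    -0.     0.146] w [0. 0. 0.] mid [0.63 0.31 0.06] r 0.70-0.70
2 x t [ 0.     0.    -0.166] w [0. 0. 0.] mid [0.63 0.31 0.14] r 0.70-0.70
5 x t [ 0.088 -0.226  0.008] w [ 0.   -0.    0.17] mid [0.61 0.13 0.13] r 0.54-0.68
2 x t [-0.   -0.    0.14] w [0. 0. 0.] mid [0.54 0.03 0.06] r 0.54-0.54
1 x t [-0.    -0.     0.136] w [0. 0. 0.] mid [0.54 0.03 0.03] r 0.54-0.54
```

```bash
python3 -m pendant '[{"tx":0,"ty":0,"tz":0,"wx":0,"wy":0,"wz":0,"claw":0},{"tx":0,"ty":0,"tz":0,"wx":0,"wy":0,"wz":0,"claw":0}]'
python3 - <<'E'
from h import *
for n in('wrist','scene'):
    d=grab(n)
    hsv=cv2.cvtColor(d['frame'],cv2.COLOR_RGB2HSV);m=cv2.inRange(hsv,(14,120,90),(30,255,255))
    for k in cv2.findContours(m,cv2.RETR_EXTERNAL,cv2.CHAIN_APPROX_NONE)[0]:
        if cv2.contourArea(k)<100: continue
        P=np.array([ray(d,u,v,.014)[:2] for u,v in k[:,0]])*1000
        r=cv2.minAreaRect(P.astype(np.float32))
        if abs(r[0][0]-440)<30 and abs(r[0][1]-40)<40: print(n,np.round(r[0]),np.round(r[1]),round(r[2]),'poly',cv2.approxPolyDP(P.astype(np.float32).reshape(-1,1,2),5,True).reshape(-1,2).round().tolist())
chain((.459,.039,.06,200),(.459,.039,.022,200))
E
```

```text
time: 14.42
tcp_pos: [0.4579, 0.0452, 0.1349]
ee_rot: [180.0, -0.1, -159.4]
ft_force: [0.2, 0.3, 0.4]
grip_width: 0.0355
grasp_force: 0.0
wrist [438.  40.] [30. 72.] 84 poly [[402.0, 43.0], [437.0, 25.0], [474.0, 37.0], [470.0, 52.0], [439.0, 44.0], [410.0, 58.0]]
scene [440.  37.] [31. 71.] 85 poly [[405.0, 45.0], [409.0, 35.0], [435.0, 23.0], [475.0, 34.0], [468.0, 50.0], [440.0, 42.0], [411.0, 55.0]]
now [0.458  0.0455 0.1349] [ 1.799e+02 -1.000e-01 -1.594e+02] gw 0.0432 gf 0 F 0.9 t 14.5
2 x t [ 0.002 -0.013  0.15 ] w [ 0.    -0.001  0.005] mid [0.46 0.04 0.06] r 0.46-0.46
1 x t [ 0.    -0.     0.152] w [0. 0. 0.] mid [0.46 0.04 0.02] r 0.46-0.46
```

```bash
python3 -m pendant '[{"tx":0.005,"ty":-0.024,"tz":0.15,"wx":0,"wy":0,"wz":0.06,"claw":0},{"tx":0,"ty":0,"tz":0.15,"wx":0,"wy":0,"wz":0,"claw":0},{"tx":0,"ty":0,"tz":0.09,"wx":0,"wy":0,"wz":0,"claw":0},{"tx":0,"ty":0,"tz":0.06,"wx":0,"wy":0,"wz":0,"claw":0},{"tx":0,"ty":0,"tz":0,"wx":0,"wy":0,"wz":0,"claw":0}]'
python3 -m pendant '[{"tx":0,"ty":0,"tz":0,"wx":0,"wy":0,"wz":0,"claw":-1},{"tx":0,"ty":0,"tz":0,"wx":0,"wy":0,"wz":0,"claw":-1},{"tx":0,"ty":0,"tz":0,"wx":0,"wy":0,"wz":0,"claw":-1},{"tx":0,"ty":0,"tz":0,"wx":0,"wy":0,"wz":0,"claw":-1}]'
python3 -m pendant '[{"tx":0,"ty":0,"tz":-0.218,"wx":0,"wy":0,"wz":0,"claw":-1},{"tx":0,"ty":0,"tz":-0.218,"wx":0,"wy":0,"wz":0,"claw":-1},{"tx":0,"ty":0,"tz":0,"wx":0,"wy":0,"wz":0,"claw":-1},{"tx":0,"ty":0,"tz":0,"wx":0,"wy":0,"wz":0,"claw":-1}]'
python3 - <<'E'
from h import *
chain((.631,.312,.13,204),(.631,.312,.057,204),(.631,.312,.14,204))
E
```

```text
time: 15.15
tcp_pos: [0.4589, 0.0397, 0.0225]
ee_rot: [179.9, -0.2, -162.9]
ft_force: [0.2, 0.9, 0.4]
grip_width: 0.0427
grasp_force: 0.0
time: 15.65
tcp_pos: [0.461, 0.0399, 0.0247]
ee_rot: [-180.0, 0.1, -163.0]
ft_force: [-1.0, -0.4, 6.5]
grip_width: 0.0158
grasp_force: 59.2
time: 16.15
tcp_pos: [0.4592, 0.0389, 0.1319]
ee_rot: [-180.0, -0.1, -163.0]
ft_force: [0.4, 0.1, -2.3]
grip_width: 0.0156
grasp_force: 58.8
now [0.4592 0.0389 0.1319] [-1.80e+02 -1.00e-01 -1.63e+02] gw 0.0156 gf 59 F 2.3 t 16.1
6 x t [-0.17   0.132  0.001] w [-0.    -0.    -0.019] mid [0.58 0.22 0.13] r 0.50-0.70
2 x t [-0.    -0.     0.146] w [0. 0. 0.] mid [0.63 0.31 0.06] r 0.70-0.70
2 x t [ 0.     0.    -0.166] w [0. 0. 0.] mid [0.63 0.31 0.14] r 0.70-0.70
```

```bash
python3 -m pendant '[{"tx":-0.17,"ty":0.132,"tz":0,"wx":0,"wy":0,"wz":-0.019,"claw":-1},{"tx":-0.17,"ty":0.132,"tz":0,"wx":0,"wy":0,"wz":-0.019,"claw":-1},{"tx":-0.17,"ty":0.132,"tz":0,"wx":0,"wy":0,"wz":-0.019,"claw":-1},{"tx":-0.17,"ty":0.132,"tz":0,"wx":0,"wy":0,"wz":-0.019,"claw":-1},{"tx":-0.17,"ty":0.132,"tz":0,"wx":0,"wy":0,"wz":-0.019,"claw":-1}]'
python3 -m pendant '[{"tx":-0.17,"ty":0.132,"tz":0,"wx":0,"wy":0,"wz":-0.019,"claw":-1},{"tx":0,"ty":0,"tz":0,"wx":0,"wy":0,"wz":0,"claw":-1},{"tx":0,"ty":0,"tz":0.15,"wx":0,"wy":0,"wz":0,"claw":-1},{"tx":0,"ty":0,"tz":0.13,"wx":0,"wy":0,"wz":0,"claw":-1},{"tx":0,"ty":0,"tz":0,"wx":0,"wy":0,"wz":0,"claw":-1}]'
python3 -m pendant '[{"tx":0,"ty":0,"tz":0,"wx":0,"wy":0,"wz":0,"claw":-0.4},{"tx":0,"ty":0,"tz":0,"wx":0,"wy":0,"wz":0,"claw":-0.4},{"tx":0,"ty":0,"tz":-0.16,"wx":0,"wy":0,"wz":0,"claw":-0.4},{"tx":0,"ty":0,"tz":-0.16,"wx":0,"wy":0,"wz":0,"claw":-0.1},{"tx":0,"ty":0,"tz":0,"wx":0,"wy":0,"wz":0,"claw":-0.1}]'
cat >> h.py <<'E'
def brass(n,amin=100):
    d=grab(n);hsv=cv2.cvtColor(d['frame'],cv2.COLOR_RGB2HSV);m=cv2.inRange(hsv,(14,120,90),(30,255,255))
    for k in cv2.findContours(m,cv2.RETR_EXTERNAL,cv2.CHAIN_APPROX_NONE)[0]:
        if cv2.contourArea(k)<amin: continue
        P=np.array([ray(d,u,v,.014)[:2] for u,v in k[:,0]])*1000
        (x,y),(a,b),an=cv2.minAreaRect(P.astype(np.float32))
        if a<b: an+=90;a,b=b,a
        print(n,round(x),round(y),'size',round(a),round(b),'ang',round((an+90)%180-90))
E
python3 - <<'E'
from h import *
brass('wrist');brass('scene')
chain((.542,.032,.13,153),(.542,.032,.06,153),(.542,.032,.025,153))
E
```

```text
time: 16.77
tcp_pos: [0.6056, 0.2658, 0.129]
ee_rot: [-179.9, -0.3, -157.2]
ft_force: [0.4, -0.6, -0.3]
grip_width: 0.0158
grasp_force: 58.9
time: 17.4
tcp_pos: [0.6293, 0.3086, 0.0567]
ee_rot: [-179.8, -0.6, -156.1]
ft_force: [-0.1, -0.2, -0.9]
grip_width: 0.0155
grasp_force: 58.8
time: 18.02
tcp_pos: [0.6346, 0.315, 0.1495]
ee_rot: [179.9, 0.7, -156.2]
ft_force: [-0.3, 0.7, -0.1]
grip_width: 0.0382
grasp_force: 0.0
wrist 678 141 size 39 26 ang -87
wrist 611 310 size 76 69 ang 71
scene 661 -274 size 93 29 ang -82
scene 625 -277 size 91 23 ang -80
scene 248 -402 size 32 23 ang 19
scene 541 -120 size 66 18 ang -26
scene 677 7 size 32 20 ang -90
scene 444 -118 size 65 19 ang 28
scene 543 31 size 66 19 ang -27
scene 367 129 size 62 20 ang -3
scene 610 311 size 73 68 ang 74
now [0.6327 0.3129 0.1444] [ 180.     0.2 -156.1] gw 0.0385 gf 0 F 1.0 t 18.1
5 x t [ 0.089 -0.227  0.011] w [0.    0.001 0.17 ] mid [0.61 0.13 0.14] r 0.54-0.68
2 x t [-0.   -0.    0.14] w [0. 0. 0.] mid [0.54 0.03 0.06] r 0.54-0.54
1 x t [-0.   -0.    0.14] w [0. 0. 0.] mid [0.54 0.03 0.02] r 0.54-0.54
```

```bash
python3 -m pendant '[{"tx":0.089,"ty":-0.227,"tz":0.011,"wx":0,"wy":0,"wz":0.17,"claw":0},{"tx":0.089,"ty":-0.227,"tz":0.011,"wx":0,"wy":0,"wz":0.17,"claw":0},{"tx":0.089,"ty":-0.227,"tz":0.011,"wx":0,"wy":0,"wz":0.17,"claw":0},{"tx":0.089,"ty":-0.227,"tz":0.011,"wx":0,"wy":0,"wz":0.17,"claw":0},{"tx":0.089,"ty":-0.227,"tz":0.011,"wx":0,"wy":0,"wz":0.17,"claw":0}]'
python3 -m pendant '[{"tx":0,"ty":0,"tz":0,"wx":0,"wy":0,"wz":0,"claw":0},{"tx":0,"ty":0,"tz":0,"wx":0,"wy":0,"wz":0,"claw":0}]'
python3 - <<'E'
from h import *
chain((.543,.032,.06,153),(.543,.032,.024,153))
E
```

```text
time: 18.75
tcp_pos: [0.5401, 0.0283, 0.1275]
ee_rot: [-179.9, -0.1, 152.4]
ft_force: [-0.3, -0.2, 0.4]
grip_width: 0.0429
grasp_force: 0.0
time: 19.0
tcp_pos: [0.5413, 0.0316, 0.1285]
ee_rot: [180.0, -0.0, 152.9]
ft_force: [0.8, 0.1, 1.3]
grip_width: 0.0427
grasp_force: 0.0
now [0.5413 0.0316 0.1285] [180.   -0.  152.9] gw 0.0427 gf 0 F 1.5 t 19.0
2 x t [-0.003  0.002  0.137] w [ 0.    -0.    -0.001] mid [0.54 0.03 0.06] r 0.54-0.54
1 x t [-0.    -0.     0.144] w [0. 0. 0.] mid [0.54 0.03 0.02] r 0.54-0.54
```

```bash
python3 -m pendant '[{"tx":-0.005,"ty":0.003,"tz":0.137,"wx":0,"wy":0,"wz":0,"claw":0},{"tx":0,"ty":0,"tz":0.137,"wx":0,"wy":0,"wz":0,"claw":0},{"tx":0,"ty":0,"tz":0.084,"wx":0,"wy":0,"wz":0,"claw":0},{"tx":0,"ty":0,"tz":0.06,"wx":0,"wy":0,"wz":0,"claw":0},{"tx":0,"ty":0,"tz":0,"wx":0,"wy":0,"wz":0,"claw":-1}]'
python3 -m pendant '[{"tx":0,"ty":0,"tz":0,"wx":0,"wy":0,"wz":0,"claw":-1},{"tx":0,"ty":0,"tz":0,"wx":0,"wy":0,"wz":0,"claw":-1},{"tx":0,"ty":0,"tz":0,"wx":0,"wy":0,"wz":0,"claw":-1},{"tx":0,"ty":0,"tz":-0.208,"wx":0,"wy":0,"wz":0,"claw":-1},{"tx":0,"ty":0,"tz":-0.208,"wx":0,"wy":0,"wz":0,"claw":-1}]'
python3 -m pendant '[{"tx":0,"ty":0,"tz":0,"wx":0,"wy":0,"wz":0,"claw":-1},{"tx":0,"ty":0,"tz":0,"wx":0,"wy":0,"wz":0,"claw":-1}]'
python3 - <<'E'
from h import *
chain((.440,.283,.13,184),(.440,.283,.033,184),(.44,.283,.13,184),(.542,-.119,.13,153))
E
```

```text
time: 19.62
tcp_pos: [0.5425, 0.0329, 0.0233]
ee_rot: [180.0, -0.1, 153.0]
ft_force: [-0.2, -0.6, -0.3]
grip_width: 0.0257
grasp_force: 0.0
time: 20.25
tcp_pos: [0.5423, 0.0314, 0.1292]
ee_rot: [-180.0, -0.1, 152.9]
ft_force: [0.6, -0.9, -0.3]
grip_width: 0.0159
grasp_force: 60.6
time: 20.5
tcp_pos: [0.5423, 0.0311, 0.1279]
ee_rot: [-179.9, -0.0, 152.9]
ft_force: [0.2, -0.4, -1.3]
grip_width: 0.0155
grasp_force: 60.6
now [0.5423 0.0311 0.1279] [-179.9   -0.   152.9] gw 0.0155 gf 61 F 1.4 t 20.5
5 x t [ 0.132  0.176 -0.002] w [-0.    -0.    -0.104] mid [0.5  0.19 0.13] r 0.52-0.54
2 x t [-0.    -0.     0.194] w [0. 0. 0.] mid [0.44 0.28 0.03] r 0.52-0.52
2 x t [ 0.     0.    -0.194] w [0. 0. 0.] mid [0.44 0.28 0.13] r 0.52-0.52
7 x t [-0.096 -0.22  -0.   ] w [ 0.    -0.     0.074] mid [0.53 0.06 0.13] r 0.52-0.55
```

```bash
python3 -m pendant '[{"tx":0.132,"ty":0.176,"tz":0,"wx":0,"wy":0,"wz":-0.104,"claw":-1},{"tx":0.132,"ty":0.176,"tz":0,"wx":0,"wy":0,"wz":-0.104,"claw":-1},{"tx":0.132,"ty":0.176,"tz":0,"wx":0,"wy":0,"wz":-0.104,"claw":-1},{"tx":0.132,"ty":0.176,"tz":0,"wx":0,"wy":0,"wz":-0.104,"claw":-1},{"tx":0.132,"ty":0.176,"tz":0,"wx":0,"wy":0,"wz":-0.104,"claw":-1}]'
python3 -m pendant '[{"tx":0,"ty":0,"tz":0,"wx":0,"wy":0,"wz":0,"claw":-1},{"tx":0,"ty":0,"tz":0.16,"wx":0,"wy":0,"wz":0,"claw":-1},{"tx":0,"ty":0,"tz":0.14,"wx":0,"wy":0,"wz":0,"claw":-1},{"tx":0,"ty":0,"tz":0.076,"wx":0,"wy":0,"wz":0,"claw":-1},{"tx":0,"ty":0,"tz":0,"wx":0,"wy":0,"wz":0,"claw":-1}]'
python3 -m pendant '[{"tx":0,"ty":0,"tz":0,"wx":0,"wy":0,"wz":0,"claw":-0.45},{"tx":0,"ty":0,"tz":0,"wx":0,"wy":0,"wz":0,"claw":-0.45},{"tx":0,"ty":0,"tz":-0.194,"wx":0,"wy":0,"wz":0,"claw":-0.45},{"tx":0,"ty":0,"tz":-0.194,"wx":0,"wy":0,"wz":0,"claw":-0.1},{"tx":0,"ty":0,"tz":0,"wx":0,"wy":0,"wz":0,"claw":0}]'
python3 -m pendant '[{"tx":-0.096,"ty":-0.22,"tz":0,"wx":0,"wy":0,"wz":0.074,"claw":0},{"tx":-0.096,"ty":-0.22,"tz":0,"wx":0,"wy":0,"wz":0.074,"claw":0},{"tx":-0.096,"ty":-0.22,"tz":0,"wx":0,"wy":0,"wz":0.074,"claw":0},{"tx":-0.096,"ty":-0.22,"tz":0,"wx":0,"wy":0,"wz":0.074,"claw":0},{"tx":-0.096,"ty":-0.22,"tz":0,"wx":0,"wy":0,"wz":0.074,"claw":0}]' >/dev/null
python3 -m pendant '[{"tx":-0.096,"ty":-0.22,"tz":0,"wx":0,"wy":0,"wz":0.074,"claw":0},{"tx":-0.096,"ty":-0.22,"tz":0,"wx":0,"wy":0,"wz":0.074,"claw":0},{"tx":0,"ty":0,"tz":0,"wx":0,"wy":0,"wz":0,"claw":0},{"tx":0,"ty":0,"tz":0,"wx":0,"wy":0,"wz":0,"claw":0}]'
python3 - <<'E'
from h import *
chain((.542,-.119,.06,153),(.542,-.119,.024,153))
brass('top')
E
```

```text
time: 21.12
tcp_pos: [0.4383, 0.2837, 0.1263]
ee_rot: [-179.9, -0.2, -175.7]
ft_force: [0.5, -0.3, -0.9]
grip_width: 0.0158
grasp_force: 60.6
time: 21.75
tcp_pos: [0.4393, 0.2819, 0.0326]
ee_rot: [-179.9, -0.2, -176.0]
ft_force: [0.7, -0.2, -1.0]
grip_width: 0.0158
grasp_force: 64.5
time: 22.38
tcp_pos: [0.4427, 0.2862, 0.1365]
ee_rot: [179.7, 0.6, -175.9]
ft_force: [-1.1, 0.7, 0.1]
grip_width: 0.0426
grasp_force: 0.0
time: 23.5
tcp_pos: [0.5425, -0.1184, 0.1311]
ee_rot: [180.0, -0.0, 153.0]
ft_force: [-0.8, 0.4, -0.8]
grip_width: 0.043
grasp_force: 0.0
now [ 0.5425 -0.1184  0.1311] [180.  -0. 153.] gw 0.0430 gf 0 F 1.2 t 23.5
2 x t [ 0.    -0.002  0.142] w [ 0. -0. -0.] mid [ 0.54 -0.12  0.06] r 0.55-0.56
1 x t [-0.    -0.     0.144] w [0. 0. 0.] mid [ 0.54 -0.12  0.02] r 0.55-0.55
top 369 126 size 59 21 ang -5
top 441 -118 size 65 19 ang 28
top 438 284 size 67 21 ang 5
top 587 -600 size 101 85 ang 17
top 610 307 size 74 66 ang 76
```

```bash
python3 -m pendant '[{"tx":0,"ty":0,"tz":0.143,"wx":0,"wy":0,"wz":0,"claw":0},{"tx":0,"ty":0,"tz":0.143,"wx":0,"wy":0,"wz":0,"claw":0},{"tx":0,"ty":0,"tz":0.084,"wx":0,"wy":0,"wz":0,"claw":0},{"tx":0,"ty":0,"tz":0.06,"wx":0,"wy":0,"wz":0,"claw":0},{"tx":0,"ty":0,"tz":0,"wx":0,"wy":0,"wz":0,"claw":-1}]'
python3 -m pendant '[{"tx":0,"ty":0,"tz":0,"wx":0,"wy":0,"wz":0,"claw":-1},{"tx":0,"ty":0,"tz":0,"wx":0,"wy":0,"wz":0,"claw":-1},{"tx":0,"ty":0,"tz":0,"wx":0,"wy":0,"wz":0,"claw":-1},{"tx":0,"ty":0,"tz":-0.208,"wx":0,"wy":0,"wz":0,"claw":-1},{"tx":0,"ty":0,"tz":-0.208,"wx":0,"wy":0,"wz":0,"claw":-1}]'
python3 -m pendant '[{"tx":0,"ty":0,"tz":0,"wx":0,"wy":0,"wz":0,"claw":-1},{"tx":0,"ty":0,"tz":0,"wx":0,"wy":0,"wz":0,"claw":-1}]'
python3 - <<'E'
from h import *
chain((.434,.355,.13,184),(.434,.355,.033,184),(.434,.355,.13,184),(.4425,-.118,.13,208))
E
```

```text
time: 24.18
tcp_pos: [0.5422, -0.1174, 0.0231]
ee_rot: [180.0, -0.1, 153.1]
ft_force: [-0.3, 1.0, -0.1]
grip_width: 0.0257
grasp_force: 0.0
time: 24.8
tcp_pos: [0.5422, -0.119, 0.1286]
ee_rot: [-180.0, -0.1, 153.0]
ft_force: [1.2, -0.5, -0.6]
grip_width: 0.0157
grasp_force: 60.4
time: 25.05
tcp_pos: [0.5421, -0.1192, 0.1274]
ee_rot: [-179.9, -0.0, 153.0]
ft_force: [-0.1, -1.0, -2.6]
grip_width: 0.0159
grasp_force: 60.4
now [ 0.5421 -0.1192  0.1274] [-179.9   -0.   153. ] gw 0.0159 gf 60 F 2.7 t 25.1
9 x t [ 0.096  0.197 -0.001] w [-0.    -0.    -0.057] mid [0.51 0.15 0.13] r 0.54-0.56
2 x t [-0.    -0.     0.194] w [0. 0. 0.] mid [0.43 0.36 0.03] r 0.56-0.56
2 x t [ 0.     0.    -0.194] w [0. 0. 0.] mid [0.43 0.36 0.13] r 0.56-0.56
8 x t [ 0.055 -0.232 -0.   ] w [ 0.    0.   -0.05] mid [0.42 0.06 0.13] r 0.42-0.52
```

```bash
python3 -m pendant '[{"tx":0.096,"ty":0.197,"tz":0,"wx":0,"wy":0,"wz":-0.057,"claw":-1},{"tx":0.096,"ty":0.197,"tz":0,"wx":0,"wy":0,"wz":-0.057,"claw":-1},{"tx":0.096,"ty":0.197,"tz":0,"wx":0,"wy":0,"wz":-0.057,"claw":-1},{"tx":0.096,"ty":0.197,"tz":0,"wx":0,"wy":0,"wz":-0.057,"claw":-1},{"tx":0.096,"ty":0.197,"tz":0,"wx":0,"wy":0,"wz":-0.057,"claw":-1}]' >/dev/null
python3 -m pendant '[{"tx":0.096,"ty":0.197,"tz":0,"wx":0,"wy":0,"wz":-0.057,"claw":-1},{"tx":0.096,"ty":0.197,"tz":0,"wx":0,"wy":0,"wz":-0.057,"claw":-1},{"tx":0.096,"ty":0.197,"tz":0,"wx":0,"wy":0,"wz":-0.057,"claw":-1},{"tx":0.096,"ty":0.197,"tz":0,"wx":0,"wy":0,"wz":-0.057,"claw":-1},{"tx":0,"ty":0,"tz":0,"wx":0,"wy":0,"wz":0,"claw":-1}]'
python3 -m pendant '[{"tx":0,"ty":0,"tz":0,"wx":0,"wy":0,"wz":0,"claw":-1},{"tx":0,"ty":0,"tz":0.16,"wx":0,"wy":0,"wz":0,"claw":-1},{"tx":0,"ty":0,"tz":0.14,"wx":0,"wy":0,"wz":0,"claw":-1},{"tx":0,"ty":0,"tz":0.076,"wx":0,"wy":0,"wz":0,"claw":-1},{"tx":0,"ty":0,"tz":0,"wx":0,"wy":0,"wz":0,"claw":-1}]'
python3 -m pendant '[{"tx":0,"ty":0,"tz":0,"wx":0,"wy":0,"wz":0,"claw":-0.45},{"tx":0,"ty":0,"tz":0,"wx":0,"wy":0,"wz":0,"claw":-0.45},{"tx":0,"ty":0,"tz":-0.194,"wx":0,"wy":0,"wz":0,"claw":-0.45},{"tx":0,"ty":0,"tz":-0.194,"wx":0,"wy":0,"wz":0,"claw":-0.1},{"tx":0,"ty":0,"tz":0,"wx":0,"wy":0,"wz":0,"claw":0}]'
python3 -m pendant '[{"tx":0.055,"ty":-0.232,"tz":0,"wx":0,"wy":0,"wz":-0.05,"claw":0},{"tx":0.055,"ty":-0.232,"tz":0,"wx":0,"wy":0,"wz":-0.05,"claw":0},{"tx":0.055,"ty":-0.232,"tz":0,"wx":0,"wy":0,"wz":-0.05,"claw":0},{"tx":0.055,"ty":-0.232,"tz":0,"wx":0,"wy":0,"wz":-0.05,"claw":0},{"tx":0.055,"ty":-0.232,"tz":0,"wx":0,"wy":0,"wz":-0.05,"claw":0}]' >/dev/null
python3 -m pendant '[{"tx":0.055,"ty":-0.232,"tz":0,"wx":0,"wy":0,"wz":-0.05,"claw":0},{"tx":0.055,"ty":-0.232,"tz":0,"wx":0,"wy":0,"wz":-0.05,"claw":0},{"tx":0.055,"ty":-0.232,"tz":0,"wx":0,"wy":0,"wz":-0.05,"claw":0},{"tx":0,"ty":0,"tz":0,"wx":0,"wy":0,"wz":0,"claw":0},{"tx":0,"ty":0,"tz":0,"wx":0,"wy":0,"wz":0,"claw":0}]'
python3 - <<'E'
from h import *
chain((.4425,-.118,.06,208),(.4425,-.118,.024,208))
brass('top');brass('wrist')
E
```

```text
time: 26.3
tcp_pos: [0.43, 0.3618, 0.1264]
ee_rot: [179.8, -0.3, -175.6]
ft_force: [0.2, -0.5, -1.3]
grip_width: 0.0159
grasp_force: 60.4
time: 26.92
tcp_pos: [0.4363, 0.3544, 0.0323]
ee_rot: [-179.9, -0.1, -176.4]
ft_force: [0.0, -0.3, -1.6]
grip_width: 0.0157
grasp_force: 63.6
time: 27.55
tcp_pos: [0.4381, 0.3599, 0.1363]
ee_rot: [179.6, 0.5, -176.2]
ft_force: [0.3, 0.1, -1.7]
grip_width: 0.0431
grasp_force: 0.0
time: 28.8
tcp_pos: [0.4434, -0.1162, 0.1306]
ee_rot: [179.9, 0.0, -152.2]
ft_force: [-0.0, -0.2, -0.5]
grip_width: 0.0427
grasp_force: 0.0
now [ 0.4434 -0.1162  0.1306] [ 179.9    0.  -152.2] gw 0.0427 gf 0 F 0.5 t 28.8
2 x t [ 0.003 -0.002  0.141] w [ 0.001  0.    -0.002] mid [ 0.44 -0.12  0.06] r 0.46-0.46
1 x t [-0.    -0.     0.144] w [0. 0. 0.] mid [ 0.44 -0.12  0.02] r 0.46-0.46
top 369 126 size 59 21 ang -3
top 434 356 size 67 19 ang 3
top 438 284 size 67 21 ang 5
top 586 -599 size 103 100 ang 38
top 629 -281 size 95 35 ang -89
top 616 305 size 81 62 ang 2
wrist 642 -261 size 79 72 ang 6
wrist 547 -192 size 34 28 ang 75
wrist 391 121 size 45 22 ang 43
wrist 442 -116 size 67 17 ang 27
```

```bash
python3 -m pendant '[{"tx":0.004,"ty":-0.003,"tz":0.143,"wx":0,"wy":0,"wz":0,"claw":0},{"tx":0,"ty":0,"tz":0.143,"wx":0,"wy":0,"wz":0,"claw":0},{"tx":0,"ty":0,"tz":0.084,"wx":0,"wy":0,"wz":0,"claw":0},{"tx":0,"ty":0,"tz":0.058,"wx":0,"wy":0,"wz":0,"claw":0},{"tx":0,"ty":0,"tz":0,"wx":0,"wy":0,"wz":0,"claw":-1}]'
python3 -m pendant '[{"tx":0,"ty":0,"tz":0,"wx":0,"wy":0,"wz":0,"claw":-1},{"tx":0,"ty":0,"tz":0,"wx":0,"wy":0,"wz":0,"claw":-1},{"tx":0,"ty":0,"tz":0,"wx":0,"wy":0,"wz":0,"claw":-1},{"tx":0,"ty":0,"tz":-0.208,"wx":0,"wy":0,"wz":0,"claw":-1},{"tx":0,"ty":0,"tz":-0.208,"wx":0,"wy":0,"wz":0,"claw":-1}]'
python3 -m pendant '[{"tx":0,"ty":0,"tz":0,"wx":0,"wy":0,"wz":0,"claw":-1},{"tx":0,"ty":0,"tz":0,"wx":0,"wy":0,"wz":0,"claw":-1}]'
python3 - <<'E'
from h import *
chain((.437,.320,.13,184),(.437,.32,.042,184),(.437,.32,.14,184))
E
```

```text
time: 29.52
tcp_pos: [0.4427, -0.1169, 0.0234]
ee_rot: [179.9, -0.1, -152.1]
ft_force: [-0.3, -0.2, 0.2]
grip_width: 0.0255
grasp_force: 0.0
time: 30.15
tcp_pos: [0.4427, -0.118, 0.1287]
ee_rot: [179.9, -0.0, -152.2]
ft_force: [0.4, -0.1, -0.7]
grip_width: 0.0159
grasp_force: 59.7
time: 30.4
tcp_pos: [0.4426, -0.1184, 0.1274]
ee_rot: [-180.0, -0.1, -152.3]
ft_force: [-0.5, 0.1, -1.2]
grip_width: 0.0155
grasp_force: 59.7
now [ 0.4426 -0.1184  0.1274] [-1.800e+02 -1.000e-01 -1.523e+02] gw 0.0155 gf 60 F 1.3 t 30.4
8 x t [-0.063  0.212 -0.001] w [-0.    -0.     0.049] mid [0.42 0.16 0.13] r 0.42-0.54
2 x t [-0.    -0.     0.176] w [0. 0. 0.] mid [0.44 0.32 0.04] r 0.54-0.54
2 x t [ 0.     0.    -0.196] w [0. 0. 0.] mid [0.44 0.32 0.14] r 0.54-0.54
```

```bash
python3 -m pendant '[{"tx":-0.063,"ty":0.212,"tz":0,"wx":0,"wy":0,"wz":0.049,"claw":-1},{"tx":-0.063,"ty":0.212,"tz":0,"wx":0,"wy":0,"wz":0.049,"claw":-1},{"tx":-0.063,"ty":0.212,"tz":0,"wx":0,"wy":0,"wz":0.049,"claw":-1},{"tx":-0.063,"ty":0.212,"tz":0,"wx":0,"wy":0,"wz":0.049,"claw":-1},{"tx":-0.063,"ty":0.212,"tz":0,"wx":0,"wy":0,"wz":0.049,"claw":-1}]' >/dev/null
python3 -m pendant '[{"tx":-0.063,"ty":0.212,"tz":0,"wx":0,"wy":0,"wz":0.049,"claw":-1},{"tx":-0.063,"ty":0.212,"tz":0,"wx":0,"wy":0,"wz":0.049,"claw":-1},{"tx":-0.063,"ty":0.212,"tz":0,"wx":0,"wy":0,"wz":0.049,"claw":-1},{"tx":0,"ty":0,"tz":0,"wx":0,"wy":0,"wz":0,"claw":-1},{"tx":0,"ty":0,"tz":0,"wx":0,"wy":0,"wz":0,"claw":-1}]'
python3 -m pendant '[{"tx":0,"ty":0,"tz":0.16,"wx":0,"wy":0,"wz":0,"claw":-1},{"tx":0,"ty":0,"tz":0.12,"wx":0,"wy":0,"wz":0,"claw":-1},{"tx":0,"ty":0,"tz":0.06,"wx":0,"wy":0,"wz":0,"claw":-1},{"tx":0,"ty":0,"tz":0,"wx":0,"wy":0,"wz":0,"claw":-1},{"tx":0,"ty":0,"tz":0,"wx":0,"wy":0,"wz":0,"claw":-0.4}]'
python3 -m pendant '[{"tx":0,"ty":0,"tz":0,"wx":0,"wy":0,"wz":0,"claw":-0.4},{"tx":0,"ty":0,"tz":-0.2,"wx":0,"wy":0,"wz":0,"claw":-0.4},{"tx":0,"ty":0,"tz":-0.2,"wx":0,"wy":0,"wz":0,"claw":0},{"tx":0,"ty":0,"tz":-0.2,"wx":0,"wy":0,"wz":0,"claw":0},{"tx":0,"ty":0,"tz":0,"wx":0,"wy":0,"wz":0,"claw":0}]'
python3 - <<'E'
from h import *
brass('wrist');brass('scene')
chain((.44,-.29,.30,180))
E
```

```text
time: 31.65
tcp_pos: [0.435, 0.32, 0.1257]
ee_rot: [-179.8, -0.2, -175.7]
ft_force: [-0.2, -0.8, -1.5]
grip_width: 0.0161
grasp_force: 59.7
time: 32.28
tcp_pos: [0.437, 0.3216, 0.0441]
ee_rot: [179.9, 0.1, -175.8]
ft_force: [0.9, -0.4, 0.0]
grip_width: 0.0256
grasp_force: 0.0
time: 32.9
tcp_pos: [0.438, 0.3244, 0.1985]
ee_rot: [179.6, 0.6, -175.7]
ft_force: [0.4, -0.2, -0.3]
grip_width: 0.0429
grasp_force: 0.0
wrist 644 660 size 34 25 ang -86
wrist 578 661 size 31 14 ang 20
wrist 611 297 size 71 38 ang -13
wrist 566 603 size 35 22 ang 51
wrist 436 357 size 70 21 ang 4
wrist 438 322 size 70 20 ang 4
wrist 441 283 size 70 22 ang 4
wrist 371 128 size 65 29 ang -4
scene 660 -275 size 92 30 ang -82
scene 624 -279 size 90 23 ang -78
scene 247 -401 size 32 22 ang 24
scene 678 7 size 31 22 ang -89
scene 367 131 size 62 20 ang -5
scene 612 311 size 75 67 ang 63
scene 438 286 size 68 23 ang 5
scene 435 325 size 69 22 ang 3
scene 434 360 size 69 23 ang 4
now [0.4363 0.3215 0.1938] [ 1.800e+02  1.000e-01 -1.757e+02] gw 0.0425 gf 0 F 0.9 t 33.0
11 x t [ 0.008 -0.222 -0.039] w [0.    0.    0.006] mid [ 0.44 -0.01  0.25] r 0.44-0.53
```

```bash
python3 - <<'E'
from h import *
chain((.55,-.38,.32,90))
print(np.array(cams.grab_frame('wrist')['hand_eye']).round(3))
E
```

```text
now [0.4363 0.3215 0.1938] [ 1.800e+02  1.000e-01 -1.757e+02] gw 0.0425 gf 0 F 0.9 t 33.0
14 x t [-0.171 -0.15  -0.036] w [0.    0.    0.112] mid [ 0.65 -0.06  0.27] r 0.56-0.67
[[ 0.001 -0.956 -0.292  0.074]
 [ 1.     0.001  0.001  0.001]
 [-0.001 -0.292  0.956 -0.125]
 [ 0.     0.     0.     1.   ]]
```

```bash
python3 -m pendant '[{"tx":-0.171,"ty":-0.15,"tz":-0.036,"wx":0,"wy":0,"wz":0.112,"claw":0},{"tx":-0.171,"ty":-0.15,"tz":-0.036,"wx":0,"wy":0,"wz":0.112,"claw":0},{"tx":-0.171,"ty":-0.15,"tz":-0.036,"wx":0,"wy":0,"wz":0.112,"claw":0},{"tx":-0.171,"ty":-0.15,"tz":-0.036,"wx":0,"wy":0,"wz":0.112,"claw":0},{"tx":-0.171,"ty":-0.15,"tz":-0.036,"wx":0,"wy":0,"wz":0.112,"claw":0}]' >/dev/null
python3 -m pendant '[{"tx":-0.171,"ty":-0.15,"tz":-0.036,"wx":0,"wy":0,"wz":0.112,"claw":0},{"tx":-0.171,"ty":-0.15,"tz":-0.036,"wx":0,"wy":0,"wz":0.112,"claw":0},{"tx":-0.171,"ty":-0.15,"tz":-0.036,"wx":0,"wy":0,"wz":0.112,"claw":0},{"tx":-0.171,"ty":-0.15,"tz":-0.036,"wx":0,"wy":0,"wz":0.112,"claw":0},{"tx":-0.171,"ty":-0.15,"tz":-0.036,"wx":0,"wy":0,"wz":0.112,"claw":0}]' >/dev/null
python3 -m pendant '[{"tx":-0.171,"ty":-0.15,"tz":-0.036,"wx":0,"wy":0,"wz":0.112,"claw":0},{"tx":-0.171,"ty":-0.15,"tz":-0.036,"wx":0,"wy":0,"wz":0.112,"claw":0},{"tx":-0.171,"ty":-0.15,"tz":-0.036,"wx":0,"wy":0,"wz":0.112,"claw":0},{"tx":-0.171,"ty":-0.15,"tz":-0.036,"wx":0,"wy":0,"wz":0.112,"claw":0},{"tx":0,"ty":0,"tz":0,"wx":0,"wy":0,"wz":0,"claw":0}]'
python3 -m pendant '[{"tx":0,"ty":0,"tz":0,"wx":0,"wy":0,"wz":0,"claw":0},{"tx":0,"ty":0,"tz":0,"wx":0,"wy":0,"wz":0,"claw":0}]' >/dev/null
python3 - <<'E'
from h import *
d=grab('wrist','w5.png');np.save('w5.npy',d,allow_pickle=True);e=grab('top');np.save('t5.npy',e,allow_pickle=True)
cv2.imwrite('pics/w5b.png',cv2.resize(d['frame'][0:300],(800,429))[:,:,::-1])
chain()
E
```

```text
time: 34.92
tcp_pos: [0.5462, -0.3872, 0.3174]
ee_rot: [-179.7, 0.3, 89.4]
ft_force: [0.1, 0.6, 0.3]
grip_width: 0.0428
grasp_force: 0.0
now [ 0.552  -0.3776  0.3182] [-1.80e+02 -1.00e-01  9.04e+01] gw 0.0428 gf 0 F 0.5 t 35.3
```

View pics/w5.png

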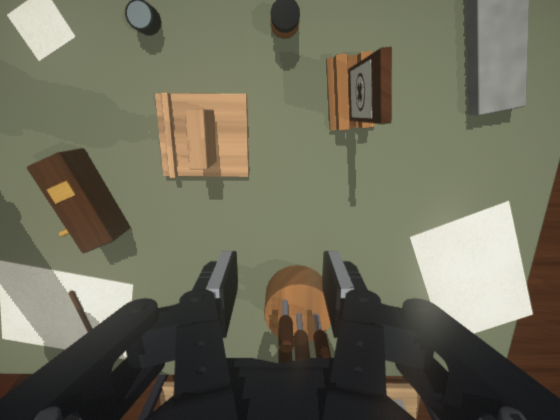

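```bash
python3 - <<'E'
from h import *
d=np.load('w5.npy',allow_pickle=True).item();im=d['frame']
W=np.zeros((600,800,3),np.uint8)
a=cv2.resize(im[80:190,145:260],None,fx=4,fy=4,interpolation=2);b=cv2.resize(im[40:140,320:400],None,fx=4,fy=4,interpolation=2)
W[:440,:460]=a;W[:400,470:790]=b
cv2.imwrite('pics/c3.png',W[:,:,::-1])
E
```

```text
(no output)
```

View pics/c3.png

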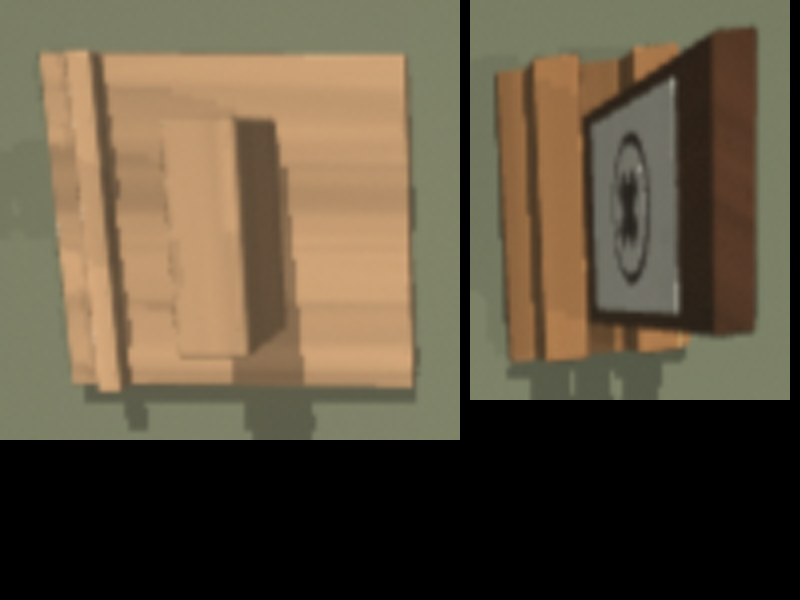

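```bash
python3 - <<'E'
from h import *
d=np.load('w5.npy',allow_pickle=True).item()
A=lambda L,z:print(z,[(ray(d,145+u/4,80+v/4,z)*1000).round(1)[:2].tolist() for u,v in L])
B=lambda L,z:print(z,[(ray(d,320+(u-470)/4,40+v/4,z)*1000).round(1)[:2].tolist() for u,v in L])
print('block top');A([(165,118),(234,118),(247,355),(180,355)],.07)
print('lip top inner');A([(90,52),(122,390)],.022)
print('base');A([(40,52),(405,54),(413,386),(72,382)],.01)
print('panel top');B([(715,30),(757,28),(757,330),(712,335)],.148)
print('rack left');B([(497,72),(512,358)],.028)
E
```

```text
block top
0.07 [[445.2, -299.4], [464.8, -299.3], [464.5, -367.3], [444.3, -367.5]]
lip top inner
0.022 [[409.2, -279.2], [409.7, -388.1]]
base
0.01 [[388.8, -278.7], [507.9, -278.4], [508.2, -388.3], [388.3, -387.8]]
panel top
0.148 [[638.2, -248.1], [647.2, -247.7], [654.1, -309.9], [644.0, -311.1]]
rack left
0.028 [[608.3, -238.1], [617.5, -322.3]]
```

```bash
python3 -c "
from h import *
chain((.646,-.279,.22,96),(.646,-.279,.13,96),(.646,-.279,.215,96),(.4605,-.3333,.215,90,21),(.4605,-.3333,.129,90,21))"
```

```text
now [ 0.552  -0.3776  0.3182] [-1.80e+02 -1.00e-01  9.04e+01] gw 0.0428 gf 0 F 0.5 t 35.3
3 x t [0.126 0.13  0.131] w [-0.    -0.    -0.031] mid [ 0.62 -0.31  0.25] r 0.68-0.70
2 x t [ 0.   -0.    0.18] w [0. 0. 0.] mid [ 0.65 -0.28  0.13] r 0.70-0.70
2 x t [-0.    0.   -0.17] w [0. 0. 0.] mid [ 0.65 -0.28  0.22] r 0.70-0.70
4 x t [-0.042 -0.188  0.026] w [0.087 0.005 0.025] mid [ 0.51 -0.32  0.21] r 0.57-0.67
2 x t [0.    0.062 0.161] w [0. 0. 0.] mid [ 0.46 -0.33  0.13] r 0.57-0.57
```

```bash
python3 -m pendant '[{"tx":0.126,"ty":0.13,"tz":0.131,"wx":0,"wy":0,"wz":-0.031,"claw":0},{"tx":0.126,"ty":0.13,"tz":0.131,"wx":0,"wy":0,"wz":-0.031,"claw":0},{"tx":0.126,"ty":0.13,"tz":0.131,"wx":0,"wy":0,"wz":-0.031,"claw":0},{"tx":0,"ty":0,"tz":0,"wx":0,"wy":0,"wz":0,"claw":0},{"tx":0,"ty":0,"tz":0,"wx":0,"wy":0,"wz":0,"claw":0}]'
python3 -c "
from h import *
chain((.646,-.279,.13,96))
brass('top')"
```

```text
time: 35.9
tcp_pos: [0.6454, -0.2812, 0.2205]
ee_rot: [-180.0, 0.0, 95.8]
ft_force: [0.5, -2.2, 0.9]
grip_width: 0.0425
grasp_force: 0.0
now [ 0.6454 -0.2812  0.2205] [-180.     0.    95.8] gw 0.0425 gf 0 F 2.4 t 35.9
2 x t [0.004 0.002 0.181] w [-0.     0.    -0.001] mid [ 0.65 -0.28  0.13] r 0.70-0.70
top 369 126 size 59 21 ang -5
top 434 356 size 67 19 ang 3
top 436 322 size 69 19 ang 5
top 439 284 size 69 21 ang 5
top 629 -281 size 95 35 ang -89
top 616 305 size 81 62 ang 2
```

```bash
python3 -m pendant '[{"tx":0.008,"ty":0.003,"tz":0.14,"wx":0,"wy":0,"wz":0,"claw":0},{"tx":0,"ty":0,"tz":0.14,"wx":0,"wy":0,"wz":0,"claw":0},{"tx":0,"ty":0,"tz":0.08,"wx":0,"wy":0,"wz":0,"claw":0},{"tx":0,"ty":0,"tz":0,"wx":0,"wy":0,"wz":0,"claw":0},{"tx":0,"ty":0,"tz":0,"wx":0,"wy":0,"wz":0,"claw":-1}]'
python3 -m pendant '[{"tx":0,"ty":0,"tz":0,"wx":0,"wy":0,"wz":0,"claw":-1},{"tx":0,"ty":0,"tz":0,"wx":0,"wy":0,"wz":0,"claw":-1},{"tx":0,"ty":0,"tz":0,"wx":0,"wy":0,"wz":0,"claw":-1},{"tx":0,"ty":0,"tz":0,"wx":0,"wy":0,"wz":0,"claw":-1}]'
python3 -m pendant '[{"tx":0,"ty":0,"tz":-0.08,"wx":0,"wy":0,"wz":0,"claw":-1},{"tx":0,"ty":0,"tz":-0.13,"wx":0,"wy":0,"wz":0,"claw":-1},{"tx":0,"ty":0,"tz":-0.13,"wx":0,"wy":0,"wz":0,"claw":-1},{"tx":0,"ty":0,"tz":0,"wx":0,"wy":0,"wz":0,"claw":-1},{"tx":0,"ty":0,"tz":0,"wx":0,"wy":0,"wz":0,"claw":-1}]'
python3 - <<'E'
from h import *
chain((.4605,-.3333,.215,90,21))
d=grab('scene');W=np.hstack([cv2.resize(d['frame'][220:420,180:400],(528,480))]);cv2.imwrite('pics/s6.png',W[:,:,::-1])
E
```

```text
time: 36.58
tcp_pos: [0.6464, -0.281, 0.1327]
ee_rot: [179.8, 0.1, 95.7]
ft_force: [0.2, 0.3, -0.2]
grip_width: 0.0255
grasp_force: 0.0
time: 37.08
tcp_pos: [0.6466, -0.2805, 0.1329]
ee_rot: [179.8, 0.1, 95.7]
ft_force: [-1.4, -0.7, 5.8]
grip_width: 0.0094
grasp_force: 59.6
time: 37.7
tcp_pos: [0.6449, -0.2793, 0.2137]
ee_rot: [-179.8, -0.1, 95.8]
ft_force: [-0.4, 0.0, -1.8]
grip_width: 0.0095
grasp_force: 58.7
now [ 0.6449 -0.2793  0.2137] [-1.798e+02 -1.000e-01  9.580e+01] gw 0.0095 gf 59 F 1.8 t 37.7
4 x t [-0.042 -0.187  0.025] w [0.087 0.004 0.024] mid [ 0.51 -0.32  0.21] r 0.57-0.67
```

View pics/s6.png

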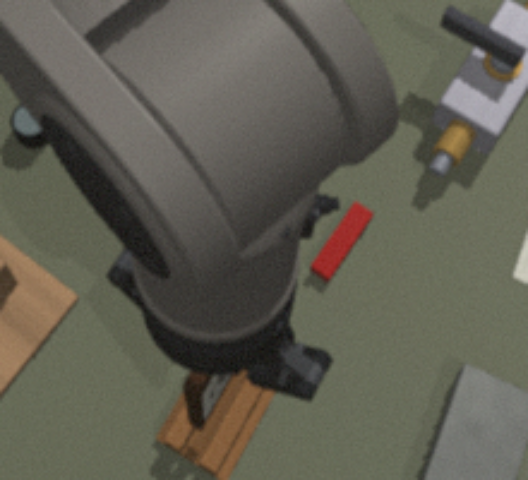

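```bash
python3 -m pendant '[{"tx":-0.021,"ty":-0.094,"tz":0.012,"wx":0.044,"wy":0.002,"wz":0.012,"claw":-1},{"tx":-0.021,"ty":-0.094,"tz":0.012,"wx":0.044,"wy":0.002,"wz":0.012,"claw":-1},{"tx":-0.021,"ty":-0.094,"tz":0.012,"wx":0.044,"wy":0.002,"wz":0.012,"claw":-1},{"tx":-0.021,"ty":-0.094,"tz":0.012,"wx":0.044,"wy":0.002,"wz":0.012,"claw":-1}]'
python3 -m pendant '[{"tx":-0.021,"ty":-0.094,"tz":0.012,"wx":0.044,"wy":0.002,"wz":0.012,"claw":-1},{"tx":-0.021,"ty":-0.094,"tz":0.012,"wx":0.044,"wy":0.002,"wz":0.012,"claw":-1},{"tx":-0.021,"ty":-0.094,"tz":0.012,"wx":0.044,"wy":0.002,"wz":0.012,"claw":-1},{"tx":-0.021,"ty":-0.094,"tz":0.012,"wx":0.044,"wy":0.002,"wz":0.012,"claw":-1},{"tx":0,"ty":0,"tz":0,"wx":0,"wy":0,"wz":0,"claw":-1}]'
python3 -m pendant '[{"tx":0,"ty":0,"tz":0,"wx":0,"wy":0,"wz":0,"claw":-1},{"tx":0,"ty":0,"tz":0,"wx":0,"wy":0,"wz":0,"claw":-1}]'
python3 - <<'E'
from h import *
chain((.4616,-.3333,.16,90,21),(.4616,-.3333,.1315,90,21))
d=grab('scene','s7.png');e=grab('top')
W=np.hstack([cv2.resize(d['frame'][220:420,80:300],(400,364)),cv2.resize(e['frame'][150:270,320:450],(394,364))]);cv2.imwrite('pics/s7.png',W[:,:,::-1])
E
```

```text
time: 38.25
tcp_pos: [0.5513, -0.3091, 0.21]
ee_rot: [-169.2, -0.2, 92.7]
ft_force: [0.7, 0.1, -1.4]
grip_width: 0.009
grasp_force: 58.6
time: 38.88
tcp_pos: [0.4588, -0.3333, 0.2222]
ee_rot: [-158.8, 0.2, 89.8]
ft_force: [0.2, -0.3, -1.3]
grip_width: 0.0093
grasp_force: 58.7
time: 39.12
tcp_pos: [0.4607, -0.3314, 0.2219]
ee_rot: [-158.9, 0.1, 90.0]
ft_force: [0.6, -0.3, -2.5]
grip_width: 0.0089
grasp_force: 58.7
now [ 0.4607 -0.3314  0.2219] [-1.589e+02  1.000e-01  9.000e+01] gw 0.0089 gf 59 F 2.6 t 39.1
2 x t [-0.004  0.046  0.115] w [-0.001  0.001 -0.   ] mid [ 0.46 -0.33  0.16] r 0.57-0.57
1 x t [0.    0.041 0.106] w [0. 0. 0.] mid [ 0.46 -0.33  0.13] r 0.57-0.57
```

View pics/s7.png

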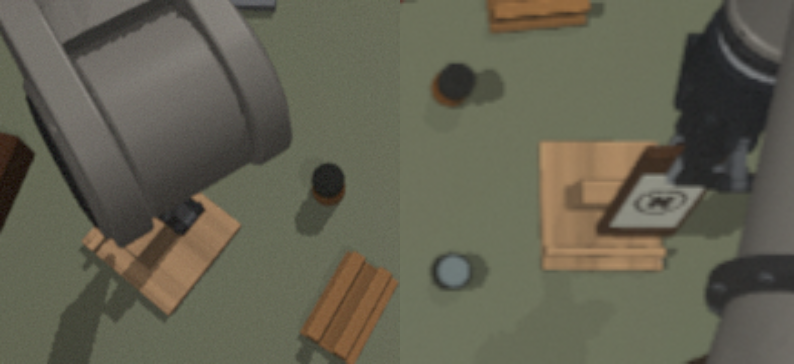

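```bash
python3 -m pendant '[{"tx":-0.008,"ty":0.046,"tz":0.115,"wx":0,"wy":0,"wz":0,"claw":-1},{"tx":0,"ty":0.046,"tz":0.115,"wx":0,"wy":0,"wz":0,"claw":-1},{"tx":0,"ty":0,"tz":0,"wx":0,"wy":0,"wz":0,"claw":-1},{"tx":0,"ty":0,"tz":0,"wx":0,"wy":0,"wz":0,"claw":-1}]'
python3 - <<'E'
from h import *
d=np.load('top.npy',allow_pickle=True).item()
for u,v in((385,226.6),(405.5,227.9)): print(ray(d,u,v,.106).round(4))
chain((.4616,-.3333,.1315,90,21))
E
```

```text
time: 39.72
tcp_pos: [0.4614, -0.3343, 0.1611]
ee_rot: [-158.9, 0.2, 90.0]
ft_force: [0.1, 1.1, -1.7]
grip_width: 0.0089
grasp_force: 58.7
[ 0.4126 -0.3023  0.106 ]
[ 0.4098 -0.3549  0.106 ]
now [ 0.4614 -0.3343  0.1611] [-158.9    0.2   90. ] gw 0.0089 gf 59 F 2.0 t 39.7
1 x t [0.004 0.043 0.11 ] w [-0.001  0.002 -0.002] mid [ 0.46 -0.33  0.13] r 0.57-0.57
```

```bash
python3 -m pendant '[{"tx":0,"ty":0.0145,"tz":0.037,"wx":0,"wy":0,"wz":0,"claw":-1},{"tx":0,"ty":0.0145,"tz":0.037,"wx":0,"wy":0,"wz":0,"claw":-1},{"tx":0,"ty":0.0145,"tz":0.037,"wx":0,"wy":0,"wz":0,"claw":-1},{"tx":0,"ty":0,"tz":0,"wx":0,"wy":0,"wz":0,"claw":-1}]'
python3 -m pendant '[{"tx":0,"ty":0.003,"tz":0.0075,"wx":0,"wy":0,"wz":0,"claw":-1},{"tx":0,"ty":0,"tz":0,"wx":0,"wy":0,"wz":0,"claw":-1}]'
python3 - <<'E'
from h import *
chain()
d=grab('wrist','w7.png')
E
```

```text
time: 40.22
tcp_pos: [0.46, -0.334, 0.129]
ee_rot: [-158.7, 0.0, 89.9]
ft_force: [-1.7, 0.2, -2.3]
grip_width: 0.0089
grasp_force: 58.7
time: 40.48
tcp_pos: [0.4599, -0.3343, 0.1284]
ee_rot: [-158.7, 0.1, 89.9]
ft_force: [-3.7, 1.1, 0.7]
grip_width: 0.0093
grasp_force: 58.8
now [ 0.4599 -0.3343  0.1284] [-1.587e+02  1.000e-01  8.990e+01] gw 0.0093 gf 59 F 3.9 t 40.5
```

View pics/w7.png

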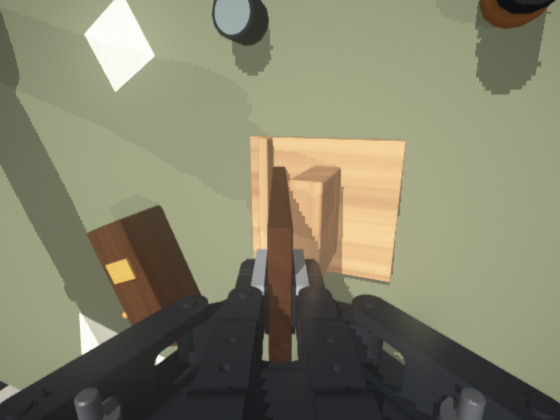

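```bash
python3 -m pendant '[{"tx":0,"ty":0,"tz":0,"wx":0,"wy":0,"wz":0,"claw":-0.6},{"tx":0,"ty":0,"tz":0,"wx":0,"wy":0,"wz":0,"claw":-0.45},{"tx":0,"ty":0,"tz":0,"wx":0,"wy":0,"wz":0,"claw":-0.3},{"tx":0,"ty":0,"tz":0,"wx":0,"wy":0,"wz":0,"claw":-0.3}]'
python3 -m pendant '[{"tx":0,"ty":0,"tz":-0.1,"wx":0,"wy":0,"wz":0,"claw":-0.3},{"tx":0,"ty":0,"tz":-0.15,"wx":0,"wy":0,"wz":0,"claw":-0.3},{"tx":0,"ty":0,"tz":-0.2,"wx":0,"wy":0,"wz":0,"claw":-0.3},{"tx":0,"ty":0,"tz":-0.1,"wx":0,"wy":0,"wz":0,"claw":-0.3},{"tx":0,"ty":0,"tz":0,"wx":0,"wy":0,"wz":0,"claw":-0.3}]'
python3 - <<'E'
from h import *
chain((.60,.02,.26,150),(.63,.0745,.20,183))
d=grab('scene');e=grab('wrist')
W=np.hstack([cv2.resize(d['frame'][250:420,60:300],(450,319)),cv2.resize(e['frame'][90:330,150:410],(345,319))]);cv2.imwrite('pics/s8.png',W[:,:,::-1])
E
```

```text
time: 41.02
tcp_pos: [0.4612, -0.3343, 0.1283]
ee_rot: [-158.9, 0.1, 90.0]
ft_force: [-0.7, 0.4, -0.3]
grip_width: 0.0297
grasp_force: 0.0
time: 41.65
tcp_pos: [0.5121, -0.3339, 0.2581]
ee_rot: [-159.1, 0.2, 90.0]
ft_force: [0.4, 0.8, -0.1]
grip_width: 0.0298
grasp_force: 0.0
now [ 0.5121 -0.3339  0.2581] [-159.1    0.2   90. ] gw 0.0298 gf 0 F 0.9 t 41.6
7 x t [ 0.168  0.138 -0.025] w [-0.045 -0.026 -0.141] mid [ 0.61 -0.14  0.25] r 0.60-0.63
4 x t [-0.012  0.062  0.06 ] w [-0.     0.    -0.137] mid [0.63 0.06 0.22] r 0.61-0.63
```

View pics/s8.png

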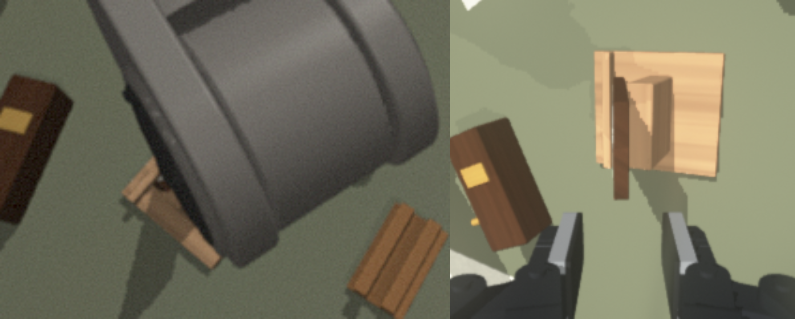

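```bash
python3 -m pendant '[{"tx":0.168,"ty":0.138,"tz":-0.025,"wx":-0.045,"wy":-0.026,"wz":-0.141,"claw":-0.2},{"tx":0.168,"ty":0.138,"tz":-0.025,"wx":-0.045,"wy":-0.026,"wz":-0.141,"claw":-0.2},{"tx":0.168,"ty":0.138,"tz":-0.025,"wx":-0.045,"wy":-0.026,"wz":-0.141,"claw":-0.2},{"tx":0.168,"ty":0.138,"tz":-0.025,"wx":-0.045,"wy":-0.026,"wz":-0.141,"claw":-0.2},{"tx":0.168,"ty":0.138,"tz":-0.025,"wx":-0.045,"wy":-0.026,"wz":-0.141,"claw":-0.2}]'
python3 -m pendant '[{"tx":0.168,"ty":0.138,"tz":-0.025,"wx":-0.045,"wy":-0.026,"wz":-0.141,"claw":-0.2},{"tx":0.168,"ty":0.138,"tz":-0.025,"wx":-0.045,"wy":-0.026,"wz":-0.141,"claw":-0.2},{"tx":0,"ty":0,"tz":0,"wx":0,"wy":0,"wz":0,"claw":-0.2},{"tx":0,"ty":0,"tz":0,"wx":0,"wy":0,"wz":0,"claw":-0.2}]'
python3 - <<'E'
from h import *
chain((.63,.0745,.20,183),(.63,.0745,.073,183))
brass('top');brass('wrist');e=grab('top');d=grab('scene');np.save('s9.npy',d,allow_pickle=True)
W=np.hstack([cv2.resize(d['frame'][80:420,30:500],(470,340)),cv2.resize(e['frame'][110:270,320:450],(276,340))]);cv2.imwrite('pics/s9.png',W[:,:,::-1])
E
```

```text
time: 42.38
tcp_pos: [0.6121, -0.086, 0.2453]
ee_rot: [-173.8, -2.5, 133.1]
ft_force: [0.7, 0.2, 0.3]
grip_width: 0.0343
grasp_force: 0.0
time: 42.88
tcp_pos: [0.5983, 0.0189, 0.2561]
ee_rot: [-179.6, -0.2, 149.8]
ft_force: [-0.1, -0.8, 0.2]
grip_width: 0.0339
grasp_force: 0.0
now [0.5983 0.0189 0.2561] [-179.6   -0.2  149.8] gw 0.0339 gf 0 F 0.8 t 42.9
4 x t [-0.014  0.064  0.056] w [-0.002 -0.002 -0.138] mid [0.63 0.06 0.21] r 0.61-0.63
3 x t [ 0.    -0.     0.169] w [0. 0. 0.] mid [0.63 0.07 0.12] r 0.63-0.63
top 369 126 size 61 21 ang -5
top 434 356 size 67 19 ang 3
top 436 322 size 69 19 ang 5
top 439 284 size 69 21 ang 5
top 587 -598 size 101 94 ang 16
top 633 -283 size 85 15 ang -84
top 616 305 size 81 62 ang 2
top 663 -277 size 94 15 ang -84
wrist 634 -281 size 109 38 ang -84
wrist 684 -4 size 29 25 ang 89
wrist 556 -184 size 33 26 ang 6
wrist 677 157 size 29 25 ang -88
wrist 611 310 size 85 70 ang 63
```

View pics/s9.png

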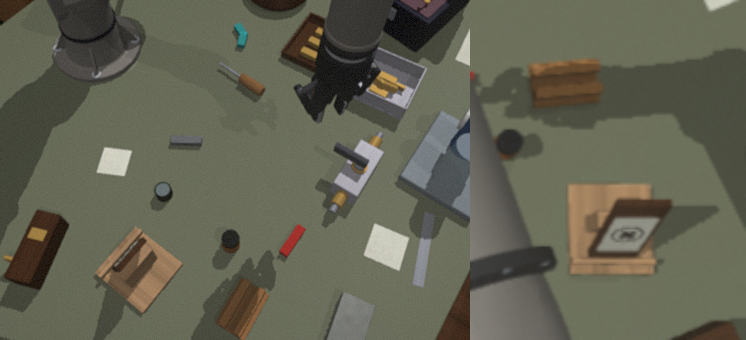

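```bash
python3 -m pendant '[{"tx":-0.014,"ty":0.064,"tz":0.056,"wx":0,"wy":0,"wz":-0.138,"claw":-0.2},{"tx":-0.014,"ty":0.064,"tz":0.056,"wx":0,"wy":0,"wz":-0.138,"claw":-0.2},{"tx":-0.014,"ty":0.064,"tz":0.056,"wx":0,"wy":0,"wz":-0.138,"claw":-0.2},{"tx":-0.014,"ty":0.064,"tz":0.056,"wx":0,"wy":0,"wz":-0.138,"claw":-0.2},{"tx":0,"ty":0,"tz":0,"wx":0,"wy":0,"wz":0,"claw":-0.2}]'
python3 -m pendant '[{"tx":0,"ty":0,"tz":0,"wx":0,"wy":0,"wz":0,"claw":-0.2},{"tx":0,"ty":0,"tz":0,"wx":0,"wy":0,"wz":0,"claw":-0.2}]'
python3 - <<'E'
from h import *
chain((.631,.0725,.074,183))
d=grab('wrist','w10.png');np.save('w10.npy',d,allow_pickle=True)
g=d['frame'];m=((g.max(2)<70)).astype(np.uint8)
for z,P in((.079,[(.673,.075),(.615,.072)]),): print([np.round(proj(d,[*p,z])) for p in P])
E
```

```text
time: 43.7
tcp_pos: [0.6307, 0.0766, 0.1993]
ee_rot: [-179.9, -0.5, -177.0]
ft_force: [-0.0, -0.2, 0.8]
grip_width: 0.0345
grasp_force: 0.0
time: 43.95
tcp_pos: [0.632, 0.0748, 0.202]
ee_rot: [-179.8, -0.2, -177.2]
ft_force: [-1.0, 0.3, 1.0]
grip_width: 0.0339
grasp_force: 0.0
now [0.632  0.0748 0.202 ] [-179.8   -0.2 -177.2] gw 0.0339 gf 0 F 1.4 t 44.0
3 x t [ 0.001 -0.003  0.171] w [-0.001 -0.001 -0.001] mid [0.63 0.07 0.12] r 0.64-0.64
[array([277., 251.]), array([276., 185.])]
```

View pics/w10.png

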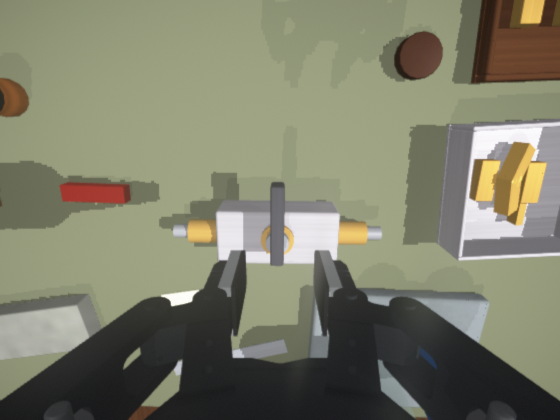

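```bash
python3 -m pendant '[{"tx":0.003,"ty":-0.005,"tz":0.2,"wx":0,"wy":0,"wz":0,"claw":-0.2},{"tx":0,"ty":0,"tz":0.2,"wx":0,"wy":0,"wz":0,"claw":-0.2},{"tx":0,"ty":0,"tz":0.11,"wx":0,"wy":0,"wz":0,"claw":-0.2},{"tx":0,"ty":0,"tz":0,"wx":0,"wy":0,"wz":0,"claw":-0.2}]'
python3 -m pendant '[{"tx":0,"ty":0,"tz":0,"wx":0,"wy":0,"wz":0,"claw":-1},{"tx":0,"ty":0,"tz":0,"wx":0,"wy":0,"wz":0,"claw":-1},{"tx":0,"ty":0,"tz":0,"wx":0,"wy":0,"wz":0,"claw":-1},{"tx":0,"ty":0,"tz":0,"wx":0,"wy":0,"wz":0,"claw":-1}]'
python3 - <<'E'
from h import *
import math
s=bot.get_state();x,y=s['tcp_pos'][:2];z=s['tcp_pos'][2]
r=math.hypot(.674-x,.0745-y);print(r)
a=math.radians(137.3);chain((.674+r*math.cos(a),.0745+r*math.sin(a),z,137.6))
E
```

```text
time: 44.5
tcp_pos: [0.6285, 0.073, 0.0716]
ee_rot: [-179.8, -0.6, -177.1]
ft_force: [-0.2, -0.6, -1.1]
grip_width: 0.0338
grasp_force: 0.0
time: 45.0
tcp_pos: [0.6313, 0.0726, 0.0758]
ee_rot: [-179.7, -0.1, -177.1]
ft_force: [-1.5, -5.5, 6.1]
grip_width: 0.0108
grasp_force: 58.7
0.04278125901388241
now [0.6313 0.0726 0.0758] [-1.797e+02 -1.000e-01 -1.771e+02] gw 0.0108 gf 59 F 8.3 t 45.0
5 x t [-0.002  0.027 -0.   ] w [-0.001 -0.     0.151] mid [0.64 0.09 0.08] r 0.64-0.65
```

```bash
python3 -m pendant '[{"tx":-0.002,"ty":0.027,"tz":0,"wx":0,"wy":0,"wz":0.151,"claw":-1},{"tx":-0.002,"ty":0.027,"tz":0,"wx":0,"wy":0,"wz":0.151,"claw":-1},{"tx":-0.002,"ty":0.027,"tz":0,"wx":0,"wy":0,"wz":0.151,"claw":-1},{"tx":-0.002,"ty":0.027,"tz":0,"wx":0,"wy":0,"wz":0.151,"claw":-1},{"tx":-0.002,"ty":0.027,"tz":0,"wx":0,"wy":0,"wz":0.151,"claw":-1}]'
python3 -m pendant '[{"tx":0,"ty":0,"tz":0,"wx":0,"wy":0,"wz":0,"claw":-1},{"tx":0,"ty":0,"tz":0,"wx":0,"wy":0,"wz":0,"claw":-1}]'
```

```text
time: 45.62
tcp_pos: [0.6433, 0.1041, 0.0758]
ee_rot: [-179.8, 0.2, 137.3]
ft_force: [0.8, -5.1, 3.9]
grip_width: 0.0107
grasp_force: 58.4
time: 45.88
tcp_pos: [0.6433, 0.1042, 0.0758]
ee_rot: [-179.8, 0.2, 137.6]
ft_force: [0.6, -4.7, 5.4]
grip_width: 0.0108
grasp_force: 59.0
```

Release, rise and inspect.

```bash
python3 -m pendant '[{"tx":0,"ty":0,"tz":0,"wx":0,"wy":0,"wz":0,"claw":-0.2},{"tx":0,"ty":0,"tz":0,"wx":0,"wy":0,"wz":0,"claw":-0.2},{"tx":0,"ty":0,"tz":-0.17,"wx":0,"wy":0,"wz":0,"claw":-0.2},{"tx":0,"ty":0,"tz":-0.17,"wx":0,"wy":0,"wz":0,"claw":-0.2},{"tx":0,"ty":0,"tz":-0.17,"wx":0,"wy":0,"wz":0,"claw":-0.2}]'
python3 -m pendant '[{"tx":0,"ty":0,"tz":0,"wx":0,"wy":0,"wz":0,"claw":-0.2},{"tx":0,"ty":0,"tz":0,"wx":0,"wy":0,"wz":0,"claw":-0.2}]'
python3 - <<'E'
from h import *
chain();d=grab('wrist','w11.png');np.save('w11.npy',d,allow_pickle=True);brass('wrist')
a=d['frame'][150:300,210:400];cv2.imwrite('pics/w11c.png',cv2.resize(a,None,fx=4,fy=4,interpolation=2)[:,:,::-1])
E
```

```text
time: 46.5
tcp_pos: [0.6411, 0.1075, 0.202]
ee_rot: [-179.8, -0.2, 137.8]
ft_force: [0.2, 0.6, -0.2]
grip_width: 0.0342
grasp_force: 0.0
time: 46.75
tcp_pos: [0.641, 0.1067, 0.2002]
ee_rot: [-179.7, -0.2, 137.8]
ft_force: [-0.4, -0.2, -0.2]
grip_width: 0.0344
grasp_force: 0.0
now [0.641  0.1067 0.2002] [-179.7   -0.2  137.8] gw 0.0344 gf 0 F 0.5 t 46.8
wrist 557 -183 size 36 34 ang -89
wrist 677 149 size 30 24 ang -88
wrist 620 306 size 83 50 ang 63
```

View pics/w11c.png

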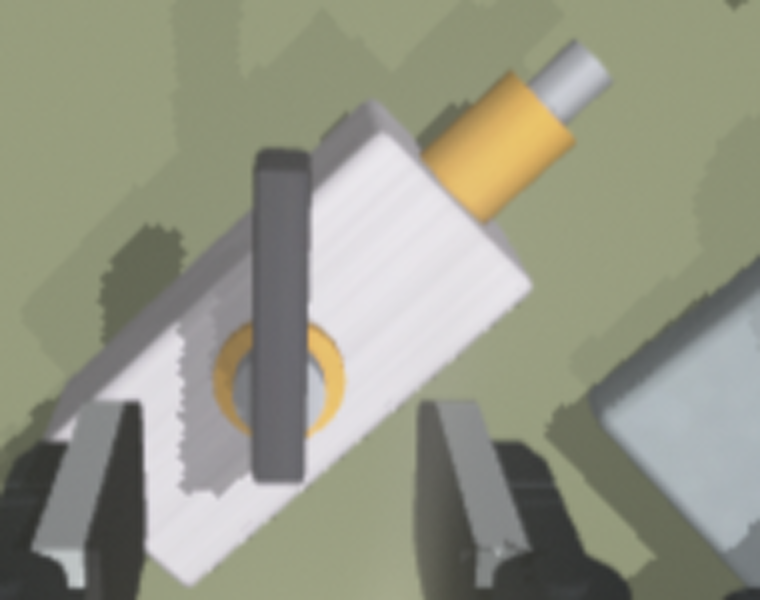

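```bash
python3 - <<'E'
from h import *
brass('scene',60);brass('top',60)
e=grab('top');d=grab('scene')
W=np.hstack([d['frame'],cv2.resize(e['frame'][110:270,320:450],(240,420))]);cv2.imwrite('pics/fin.png',W[:,:,::-1])
E
```

```text
scene 630 -275 size 87 28 ang -84
scene 249 -401 size 32 23 ang 23
scene 678 7 size 31 21 ang -83
scene 672 165 size 23 21 ang -87
scene 367 130 size 62 20 ang -3
scene 438 287 size 68 22 ang 5
scene 435 325 size 69 22 ang 3
scene 434 360 size 69 23 ang 4
top 269 -420 size 32 25 ang 26
top 369 126 size 59 21 ang -4
top 434 356 size 67 19 ang 3
top 436 322 size 69 19 ang 5
top 439 284 size 69 21 ang 5
top 589 -599 size 107 100 ang 44
top 627 -280 size 93 29 ang -84
top 616 305 size 81 62 ang 2
top 663 -277 size 92 15 ang -84
```

View pics/fin.png

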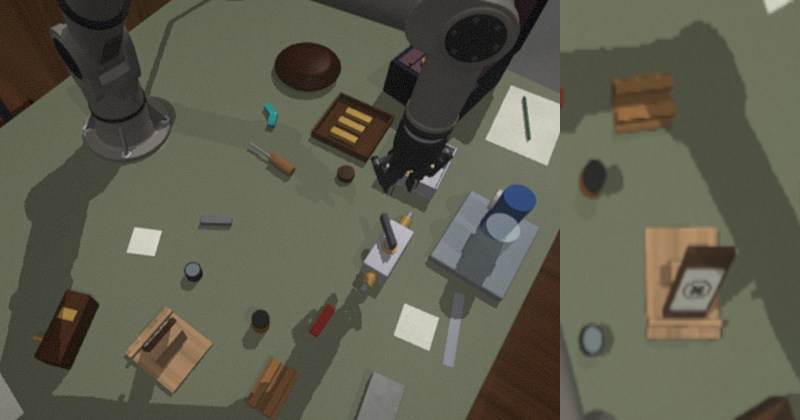

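The three sound blanks lie in the tray at about (352,125), the panel leans on the rest at (158,333), and the lever is halfway open at (388,232). The faulty blanks are in the tin and the bystanders have not moved.

```bash
python3 -c "
from workcell import bot
print(bot.hand_in())"
```

```text
the job is handed in; nothing more can be done
None
```

The job is handed in at about 47 s: valve shut first, three faulty blanks in the tin, three sound ones in the tray, panel leaning at about 21 to 22 degrees on its rest, then valve opened to about 45 degrees; one early descent pressed the bench at 93 N on the wrist (limit 120 N).

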